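# Fit the coarse plate to the table cheese grater

## Robot

A 6-joint arm with a two-finger parallel gripper is mounted at the origin on the work surface; the furniture and walls round the work are solid. World frame = base frame: x ahead of the robot, y to its left, z up, the work surface at z = 0. Lengths are in m, angles in degrees, forces in N, time in s.
With the tool pointing down it reaches from about 0.3 to 0.75 m from the base axis. Payload 8.5 kg.
Tool frame: the origin (TCP) lies midway between the tips of the shut fingers; the grasp point (between the pads) lies 19 mm behind it; z points along the fingers, y is the line along which they close (so a half turn about z gives the same grasp; the last joint's range is limited). The gripper opens to 85 mm and grips with 20 to 120 N. Pads are 22 mm wide; open, the fingers measure 114 mm over their backs; the gripper's body (76 mm by 85 mm) begins 54 mm behind the grasp point. The pads swing forward as they close: fully open they stand 13 mm farther back than shut.
Start: joints at [57.622, 21.807, 74.336, -0, 83.858, -12.336], TCP at [0.188, 0.517, 0.199] pointing down, gripper open.
Joint ranges: [-178.18, 178.18], [-50.72, 133.34], [12.68, 142.11], [-81.47, 261.47], [9.98, 163.14], [-165.26, 165.26]. Speed limits (degrees/s): [136.94, 136.94, 180, 180, 180, 180].

## Interface

Orientations are given as a 3x3 rotation matrix whose columns are the frame's x, y, z axes.
In Python, from rig import env, viewer, recognise, pinpoint gives the robot as it stands.
- The arm moves only by the tool move_arm, never from a script. Its argument "plan" is text: rows parted by semicolons, each of 7 numbers parted by spaces: the shift along the tool's x, y, z in m, then the turn, a rotation vector about the tool's x, y, z in rad, then the finger opening in m, from 0 to 0.0854. A call has 1 to 12 rows; each row shifts and turns the commanded pose from where the row before left it, along the tool's axes as they then stand; what a row does not reach is not made up. A row lasts 1/8 s, in which the tool goes at most 62.5 mm and 10.7 degrees, less where a joint would pass 70% of its speed; a pose out of reach is approached as far as the arm can. A call is refused whole if a number of a shift passes 0.0625 or a number of a turn 0.188, either way. A call with a gripper value outside its range is refused whole. The fingers move at their own pace and stop on an object; "grip_force" is the grip in N (left out, the last holds). Time passes only in rows, so rows that do not move let the fingers close. It gives the time, the measured TCP pose, the force, the opening and the grip force at its end, in the units of the state.
- env.observe(): the state, without advancing time (a new reading comes with each control period).
- viewer.get_image(name): name is "scene" or "top" or "wrist"; returns (picture, depth): 480x640x3 uint8, red, green, blue; 480x640 float32, m along the optical axis (not along the pixel's ray), 0 where there is no reading.
- viewer.calibration(name): a dict with "fx", "fy", "cx", "cy" (pixels), "k1" (the pictures are not rectified: a ray, as slopes to the right and down, at radius r is drawn at 1 + k1 r^2 times it, then the intrinsics apply), "R" (3x3) and "t" (3): a world point X has camera coordinates R X + t. Camera axes: x right, y down, z forward; pixel columns grow to the right and rows downward; lengths in m; the calibration is good to about 2 mm. A picture is of the moment at which its call begins: read the wrist's pose just before it. calibration takes no time and is no camera call; for the wrist camera it gives the pose at the moment of the call.
- env.close_job(): hands the job in; it is judged then, once.
Trained networks look in the newest picture that a camera, given by its name, has taken for a name from the list of things; names that differ only in an ending like _2 or _b are one class to them, and where a whole thing is asked for, a point or a joint stands for the part that bears it (a point fixed in the world has none). Each returns a list of dicts, best first, with "conf" (0 to 1); they miss things now and then, are a little off and sometimes report something else, mostly with a low value. They report only what shows in the picture. A call takes as long as a camera call. They do not tell look-alikes from the thing itself.
- recognise(camera, name): "extent" ([centre column, centre row, width, height] in pixels, round what is visible of it).
- pinpoint(camera, name): "pixel" ([column, row] in pixels: a listed point, or the origin of a listed thing).
The state is a dict: "time_s": time; "q": joint angles; "qvel": joint speeds; "joint_efforts": joint torques, N m; "position": TCP position; "tool_rot": TCP orientation; "ft_force": force on the tool from outside, world axes, zero at the start; "wrist_torque": the same for the moment, N m; "grip_width": finger opening in m; "gripper_force": force on a finger pad.
Only numpy, scipy, OpenCV 4.12 (cv2) and the standard library are available. Lean on these libraries where they do the work, as an engineer would, in place of code of your own. Each camera call takes 0.05 s, during which the arm holds its last target. There are 200 camera calls.

## Task

Get the table cheese grater ready for coarse grating: slide the coarse plate (the one with the large round holes) up out of its slot in the wooden stand, lay it flat on the tablecloth and let go. Then take it again across its long edges, set it level and fully home in the seat of the grater, and swing the hinged cover frame shut, pressing its tab down until the catch snaps. Leave the other two plates in the stand and do not disturb the glasses, the bottle or the pepper mill.

Things in the scene. Friction and masses are not known exactly. Their poses are not given: they have to be found in the camera images.
- coarse_plate: Steel grater plate with 12 large (10 mm) round holes in its middle; 8 mm thick (own x), 62 mm wide (own y), 120 mm long (own z), about 130 g; both faces and both ends alike. Starts standing on end in one of the stand's three slots, top edge 130 mm above the cloth. Origin: centre of the short end that starts at the bottom; own z runs along its length, up at the start.
- coarse_plate_centre (a point): The middle of the coarse plate (60 mm from its origin along own z); axes as the plate's.
- fine_plate: Plate of the same outer size with many fine points (6 x 8) instead of holes; stands in another slot and stays there. Origin and axes as for the coarse plate.
- slicing_plate: Plate of the same outer size with one wide slanting slit and blade across it; stands in another slot and stays there. Origin and axes as for the coarse plate.
- plate_stand: Wooden block, 172 mm (own x) by 96 mm (own y), 45 mm high, fixed. Origin: centre of its underside. Three slots across it at -50, 0 and +50 mm along own x, each 11 mm (x) by 66 mm (y), with their floor 10 mm above the cloth (35 mm deep), one plate in each; the plates stand 85 mm proud. A plate slides straight up.
- grater: Low wooden box, 190 mm (own x) by 92 mm (own y), fixed; own x points roughly to the robot's left. Origin: centre of its underside. Long side walls 30 mm high; at each end a wooden bridge 46 mm high carries one end of the plate between steel stops with flared lips (57 mm above the cloth). Between the bridges (80 mm) the sides are open for fingers beside the plate. Cover hinge at -x, catch at +x.
- seat (a point): Centre of the seat, at the level where the plate's underside rests (46 mm above the cloth); axes as the grater's. The seat is 124 mm long (x) by 66 mm wide (y): the plate lies with its length along x, either end first, either face up, with 2 mm clearance all round; flared lips lead it in.
- grater_cover (a joint): Angle (rad) of the steel cover frame: 0 shut and snapped in, 1.57 upright, stop at 1.9; starts wide open. A stiff hinge holds it wherever it is left (under 2 N at the tab moves it). Near 0.07 rad its tongue meets the sprung catch; from there press the tab with about 10 N until it snaps to 0 and is held. It cannot shut on a plate that is not home.
- cover_hinge (a point): Middle of the cover's hinge axis, fixed on the grater (own x -86 mm, 60 mm above the cloth); axes as the grater's.
- cover_tab (a point): Middle of the top of the thumb tab (26 x 36 mm) at the cover's free end, 178 mm from the hinge axis; moves with the cover. Own x points from hinge to free end, own z out of the outer face (up when shut). The cover is a 4 mm frame, 80 mm wide, open in the middle; its solid end bar lies 126 to 166 mm from the hinge axis, the tab beyond it to 189 mm.
- wine_glass_a: Tulip wine glass, 82 mm wide, 208 mm tall, at the back; stays. Origin: centre of its foot.
- wine_glass_b: A second such wine glass at the back; stays. Origin: centre of its foot.
- tumbler: Stemless water glass, 73 mm wide, 88 mm tall, behind the middle of the work; stays. Origin: centre of its underside.
- water_bottle: Swing-top bottle, 69 mm wide, 274 mm tall, at the back; stays. Origin: centre of its underside.
- pepper_mill: Wooden pepper mill, 57 mm wide, 191 mm tall, behind the grater; stays. Origin: centre of its underside.
Things that resemble listed ones, but are neither listed nor needed, are in the scene too. Leave any purple look-alike of the grater alone. Leave any orange look-alike of the coarse_plate alone.

How it is judged:
By the outcome, as a careful person would: the job done as asked, in the order asked, and still so for the second after the job is handed in, with the robot touching nothing.
It also fails if it takes over 72 s, if anything falls off the work surface, if the arm or the gripper's body presses on something with over 40 N, if the wrist force passes 120 N, or if a joint passes its speed limit or range.

## Working session

There is one attempt and no reset: what is moved stays moved. The work goes in short steps, Python scripts to look and compute and a tool call to move; the robot and the scene stay as the last step left them, time stands still between calls to the robot, and variables do not carry over. Pictures are saved under pics/ and viewed, at most 10 in all, crops included, and the job is handed in when it is done.

Besides the shell and the picture viewer there is one more tool, called after "Request:" as name(argument=value, ...), one argument or row to a line, values as JSON. move_arm: Moves the arm, as the interface text tells. Its arguments: {"type":"object","properties":{"plan":{"type":"string"},"grip_force":{"type":"number"}},"required":["plan"]}

```bash
mkdir -p pics; ls; cat > h.py <<'E'
import numpy as np, cv2, json
from rig import env, viewer, recognise, pinpoint
def ray(cal,px):
    K=np.array([[cal['fx'],0,cal['cx']],[0,cal['fy'],cal['cy']],[0,0,1.]])
    u=(px[0]-cal['cx'])/cal['fx'];v=(px[1]-cal['cy'])/cal['fy']
    x,y=u,v
    for _ in range(20):
        s=1+cal['k1']*(x*x+y*y); x,y=u/s,v/s
    return np.array([x,y,1.])
def back(cal,px,d):
    R=np.array(cal['R']);t=np.array(cal['t'])
    return R.T@(ray(cal,px)*d-t)
def onz(cal,px,z):
    R=np.array(cal['R']);t=np.array(cal['t'])
    c=-R.T@t; r=R.T@ray(cal,px); return c+r*(z-c[2])/r[2]
def tri(obs):
    A=np.zeros((3,3));b=np.zeros(3)
    for cal,px in obs:
        R=np.array(cal['R']);t=np.array(cal['t']);c=-R.T@t;r=R.T@ray(cal,px);r/=np.linalg.norm(r)
        P=np.eye(3)-np.outer(r,r);A+=P;b+=P@c
    return np.linalg.solve(A,b)
def proj(cal,X):
    p=np.array(cal['R'])@np.array(X)+np.array(cal['t']);x,y=p[0]/p[2],p[1]/p[2];s=1+cal['k1']*(x*x+y*y)
    return [cal['fx']*x*s+cal['cx'],cal['fy']*y*s+cal['cy']]
def cloud(cal,d):
    v,u=np.mgrid[0:480,0:640]
    x0=(u-cal['cx'])/cal['fx'];y0=(v-cal['cy'])/cal['fy'];x,y=x0,y0
    for _ in range(15):
        s=1+cal['k1']*(x*x+y*y); x,y=x0/s,y0/s
    p=np.stack([x*d,y*d,d],-1); return (p-np.array(cal['t']))@np.array(cal['R'])
def save(n,im): cv2.imwrite('pics/'+n,im[...,::-1])
E
python3 - <<'E'
from h import *
np.set_printoptions(precision=3,suppress=True)
for c in ['scene','top']:
    im,d=viewer.get_image(c);cal=viewer.calibration(c)
    save(c+'0.png',im);np.savez('pics/'+c+'0',d=d,im=im)
    json.dump({k:(np.array(v).tolist()) for k,v in cal.items()},open(c+'.json','w'))
    for n in ['coarse_plate','fine_plate','slicing_plate','plate_stand','grater','seat','cover_hinge','cover_tab','coarse_plate_centre','tumbler','wine_glass_a','water_bottle','pepper_mill']:
        r=pinpoint(c,n)
        print(c,n,[(round(x['conf'],2),np.round(x['pixel']).tolist()) for x in r[:3]])
    for n in ['coarse_plate','plate_stand','grater']:
        print(c,n,'ext',[(round(x['conf'],2),np.round(x['extent']).tolist()) for x in recognise(c,n)[:3]])
    print(-np.array(cal['R']).T@cal['t'])
print(env.observe()['time_s'])
E
```

```text
pics
scene coarse_plate [(0.79, [246.0, 241.0]), (0.69, [197.0, 235.0]), (0.22, [388.0, 238.0])]
scene fine_plate [(0.56, [255.0, 236.0])]
scene slicing_plate [(0.85, [238.0, 250.0])]
scene plate_stand [(0.91, [248.0, 247.0])]
scene grater [(0.69, [198.0, 301.0])]
scene seat [(0.75, [197.0, 281.0]), (0.65, [411.0, 269.0])]
scene cover_hinge [(0.61, [222.0, 286.0])]
scene cover_tab [(0.92, [491.0, 197.0]), (0.9, [166.0, 262.0])]
scene coarse_plate_centre [(0.91, [245.0, 221.0]), (0.8, [195.0, 212.0]), (0.24, [413.0, 288.0])]
scene tumbler [(0.71, [363.0, 244.0])]
scene wine_glass_a [(0.6, [348.0, 228.0]), (0.56, [385.0, 235.0])]
scene water_bottle [(0.91, [434.0, 240.0])]
scene pepper_mill [(0.88, [488.0, 269.0]), (0.68, [411.0, 270.0])]
scene coarse_plate ext [(0.6, [245.0, 214.0, 30.0, 31.0]), (0.5, [194.0, 214.0, 16.0, 46.0])]
scene plate_stand ext [(0.96, [246.0, 239.0, 65.0, 49.0])]
scene grater ext [(0.82, [198.0, 283.0, 95.0, 52.0])]
[-0.375 -0.496  0.579]
top coarse_plate [(0.68, [258.0, 230.0]), (0.54, [211.0, 208.0]), (0.51, [256.0, 219.0])]
top fine_plate [(0.82, [262.0, 20
[... 229 characters left out ...]
)]
top cover_hinge [(0.67, [426.0, 278.0]), (0.6, [266.0, 314.0])]
top cover_tab [(0.77, [208.0, 283.0]), (0.62, [458.0, 267.0])]
top coarse_plate_centre [(0.71, [256.0, 214.0]), (0.69, [208.0, 200.0]), (0.4, [394.0, 274.0])]
top tumbler [(0.6, [354.0, 207.0])]
top wine_glass_a [(0.94, [334.0, 182.0]), (0.63, [370.0, 188.0])]
top water_bottle [(0.73, [410.0, 203.0])]
top pepper_mill [(0.66, [448.0, 233.0]), (0.52, [371.0, 186.0])]
top coarse_plate ext [(0.7, [256.0, 209.0, 28.0, 13.0]), (0.53, [357.0, 202.0, 25.0, 35.0])]
top plate_stand ext [(0.98, [258.0, 217.0, 43.0, 54.0])]
top grater ext [(0.87, [238.0, 302.0, 74.0, 54.0]), (0.58, [414.0, 272.0, 104.0, 53.0])]
[ 0.136 -0.073  1.354]
1.7
```

```bash
python3 - <<'E'
from h import *
a=np.load('pics/scene0.npz')['im'];b=np.load('pics/top0.npz')['im']
A=cv2.resize(a[150:350,140:540],(800,400),interpolation=cv2.INTER_CUBIC)
save('m1.png',A)
B=cv2.resize(b[165:345,190:490],None,fx=2.6,fy=2.6,interpolation=cv2.INTER_CUBIC);save('m2.png',B)
E
```

```text
(no output)
```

View pics/m1.png

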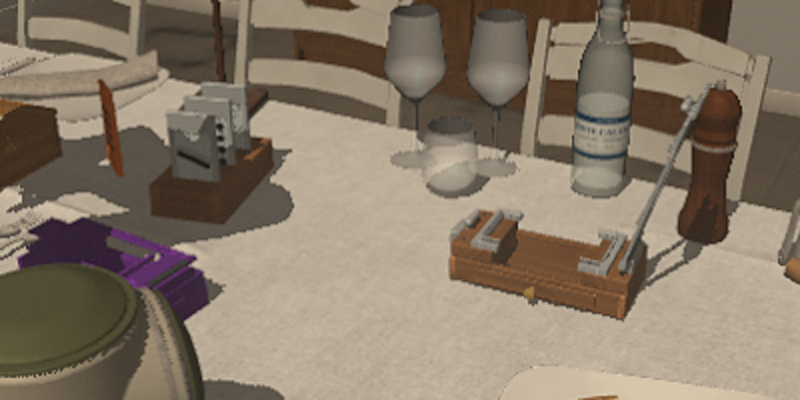

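View pics/m2.png

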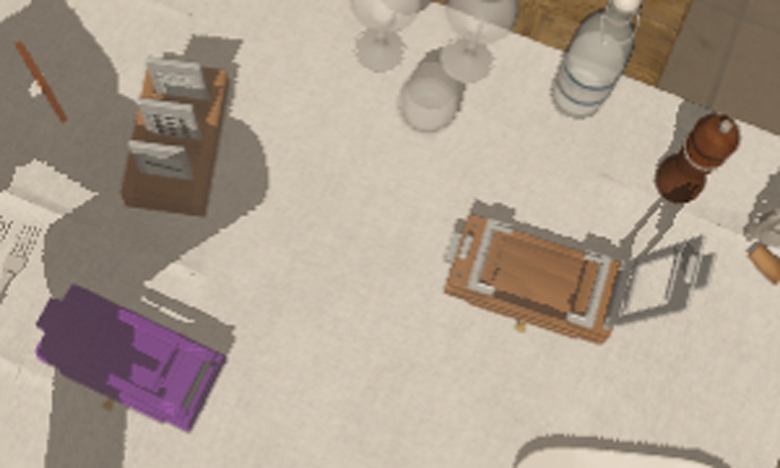

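The scene shows the stand at scene (246,239), top (258,217). It holds slicing (nearest), a middle plate with round holes (top (255,210)), and the fine plate (farthest). The real brown grater is at top (394,270) with its cover open, with the mill behind it. The purple grater at top (238,302) and the orange plate at top (206,196) are look-alikes. The coarse candidates are the middle plate at top (255,210) and the orange one at (206,196), and the steel middle plate fits. I'll confirm that in a crop and measure with depth.

```bash
python3 - <<'E'
from h import *
np.set_printoptions(precision=4,suppress=True)
im,d=viewer.get_image('wrist');cal=viewer.calibration('wrist')
save('wrist0.png',im)
for n in ['coarse_plate_centre','plate_stand','coarse_plate']:
    print('wrist',n,[(round(x['conf'],2),np.round(x['pixel']).tolist()) for x in pinpoint('wrist',n)[:3]])
S=json.load(open('scene.json'));T=json.load(open('top.json'))
ds=np.load('pics/scene0.npz')['d'];dt=np.load('pics/top0.npz')['d']
for n,s,t in [('coarse c',(245,221),(256,214)),('stand',(248,247),(260,219)),('seat',(411,269),(399,268)),('tab',(491,197),(458,267)),('tumbler',(363,244),(354,207)),('mill',(488,269),(448,233)),('bottle',(434,240),(410,203))]:
    print(n,tri([(S,s),(T,t)]))
# clouds
C=np.concatenate([cloud(T,dt)[dt>0],cloud(S,ds)[ds>0]])
I=np.concatenate([np.load('pics/top0.npz')['im'][dt>0],np.load('pics/scene0.npz')['im'][ds>0]])
np.savez('pics/cl',C=C,I=I)
def rect(P):
    r=cv2.minAreaRect((P[:,:2]*1000).astype(np.float32)); return r,len(P)
st=tri([(S,(248,247)),(T,(260,219))]);se=tri([(S,(411,269)),(T,(399,268))])
for c,lo,hi in [(st,.038,.05),(st,.11,.14),(se,.027,.034),(se,.043,.05),(se,.053,.061)]:
    m=(np.hypot(*(C[:,:2]-c[:2]).T)<.13)&(C[:,2]>lo)&(C[:,2]<hi); print(lo,hi,rect(C[m]))
m=(np.hypot(*(C[:,:2]-st[:2]).T)<.12)&(C[:,2]>.07)&(C[:,2]<.14)
np.savetxt('/dev/null',C[m]); print(m.sum(),C[m].min(0),C[m].max(0))
o=env.observe();print(o['position'],o['tool_rot'],o['time_s'])
Tm=np.array(cal['R']);c=-Tm.T@cal['t'];print('wristcam in tool',np.array(o['tool_rot']).T@(c-o['position']),(Tm@np.array(o['tool_rot'])))
print(cal['fx'])
E
```

```text
wrist coarse_plate_centre []
wrist plate_stand []
wrist coarse_plate []
coarse c [0.5169 0.2839 0.0706]
stand [ 0.5286  0.2887 -0.0081]
seat [ 0.5339 -0.1592  0.0481]
tab [ 0.5441 -0.2922  0.2306]
tumbler [ 0.6812  0.0334 -0.0034]
mill [ 0.7235 -0.2722 -0.014 ]
bottle [ 0.7583 -0.1256  0.0128]
0.038 0.05 (((519.6172485351562, 286.03961181640625), (177.7340087890625, 98.36438751220703), 14.700193405151367), 1662)
0.11 0.14 (((519.92626953125, 286.748046875), (115.37849426269531, 64.26917266845703), 15.212815284729004), 864)
0.027 0.034 (((526.7327880859375, -156.9427490234375), (97.76618957519531, 200.61851501464844), 3.076444387435913), 654)
0.043 0.05 (((529.1805419921875, -155.9800567626953), (90.72853088378906, 201.6844940185547), 4.331514835357666), 1089)
0.053 0.061 (((528.056396484375, -162.56439208984375), (84.97175598144531, 187.0995330810547), 4.403745651245117), 406)
1743 [0.4573 0.242  0.0701] [0.5834 0.3308 0.1362]
[0.1885 0.5167 0.1994] [[-0.9394  0.3427 -0.    ]
 [ 0.3427  0.9394  0.    ]
 [ 0.     -0.     -1.    ]] 1.9
wristcam in tool [ 0.0756 -0.0008 -0.1749] [[ 0.0002  1.     -0.0006]
 [-0.9561  0.     -0.293 ]
 [-0.293   0.0007  0.9561]]
334.1498057730756
```

View pics/wrist0.png

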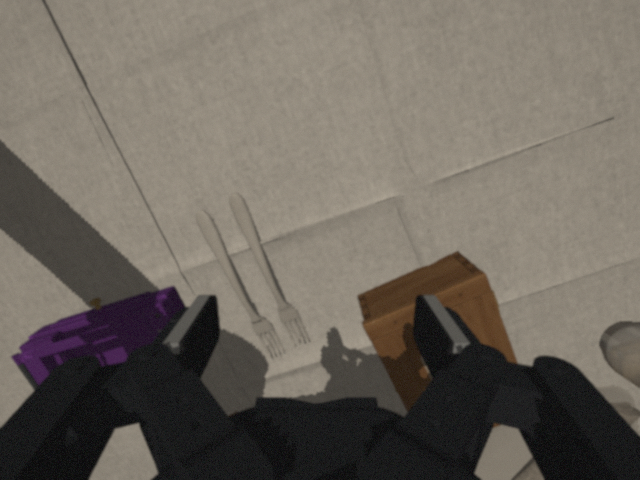

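The wrist camera shows forks, the purple look-alike at (100,320) and a box at (440,320), but not the stand, so I'll move over the stand with the gripper turned. The plan is to grip across the long edges with the tool leaning inward by 25°, so the plate can later be turned down flat.

```bash
cat >> h.py <<'E'
from scipy.spatial.transform import Rotation as Ro
def pose(yaw_y,tilt):
    """tool y azimuth (deg), tool down; then turn about tool y by tilt deg"""
    a=np.radians(yaw_y);y=np.array([np.cos(a),np.sin(a),0]);z=np.array([0,0,-1.]);x=np.cross(y,z)
    return Ro.from_matrix(np.stack([x,y,z],1))*Ro.from_rotvec([0,np.radians(tilt),0])
def plan(p0,R0,way):
    """way: list of (p,R,N,width)"""
    out=[]
    for p,R,N,w in way:
        p=np.array(p,float);rv=(R0.inv()*R).as_rotvec()/N;dp=(p-p0)/N
        for i in range(N):
            s=R0.inv().apply(dp);out.append(' '.join('%g'%v for v in [*np.round(s,4),*np.round(rv,4),w]));
            R0=R0*Ro.from_rotvec(rv)
        p0=p;R0=R
    for i in range(0,len(out),12): print('; '.join(out[i:i+12]).replace('-0 ','0 '));print()
def cur():
    o=env.observe();return np.array(o['position']),Ro.from_matrix(o['tool_rot'])
E
python3 - <<'E'
from h import *
p,R=cur()
plan(p,R,[([.30,.44,.30],pose(3,0),7,.0854),([.512,.284,.24],pose(-61,0),6,.0854),([.512,.284,.225],pose(-75,-25),4,.0854)])
E
```

```text
-0.0187 -0.0048 -0.0144 0 0 0.1669 0.0854; -0.0193 -0.0017 -0.0144 0 0 0.1669 0.0854; -0.0193 0.0016 -0.0144 0 0 0.1669 0.0854; -0.0187 0.0048 -0.0144 0 0 0.1669 0.0854; -0.0177 0.0078 -0.0144 0 0 0.1669 0.0854; -0.0161 0.0106 -0.0144 0 0 0.1669 0.0854; -0.0142 0.0132 -0.0144 0 0 0.1669 0.0854; -0.0278 0.0339 0.01 0 0 0.1862 0.0854; -0.0211 0.0385 0.01 0 0 0.1862 0.0854; -0.0136 0.0417 0.01 0 0 0.1862 0.0854; -0.0056 0.0435 0.01 0 0 0.1862 0.0854; 0.0025 0.0438 0.01 0 0 0.1862 0.0854

0.0106 0.0426 0.01 0 0 0.1862 0.0854; 0 0 0.0037 0.0133 -0.1085 0.0601 0.0854; 0.0004 0 0.0037 0.0133 -0.1085 0.0601 0.0854; 0.0008 0.0001 0.0037 0.0133 -0.1085 0.0601 0.0854; 0.0012 0 0.0036 0.0133 -0.1085 0.0601 0.0854
```

Request:
move_arm(
  plan="-0.0187 -0.0048 -0.0144 0 0 0.167 0.0854; -0.0193 -0.0017 -0.0144 0 0 0.167 0.0854; -0.0193 0.0016 -0.0144 0 0 0.167 0.0854; -0.0187 0.0048 -0.0144 0 0 0.167 0.0854; -0.0177 0.0078 -0.0144 0 0 0.167 0.0854; -0.0161 0.0106 -0.0144 0 0 0.167 0.0854; -0.0142 0.0132 -0.0144 0 0 0.167 0.0854; -0.0278 0.0339 0.01 0 0 0.186 0.0854; -0.0211 0.0385 0.01 0 0 0.186 0.0854; -0.0136 0.0417 0.01 0 0 0.186 0.0854; -0.0056 0.0435 0.01 0 0 0.186 0.0854; 0.0025 0.0438 0.01 0 0 0.186 0.0854",
  grip_force=60,
)

```text
time_s: 3.4
position: [0.4777, 0.3089, 0.2499]
tool_rot: [[0.773, 0.634, 0.0], [0.634, -0.773, 0.0], [0.0, -0.0, -1.0]]
ft_force: [0.3, -0.1, -0.8]
grip_width: 0.0851
gripper_force: 0.0
```

Request:
move_arm(
  plan="0.0106 0.0426 0.01 0 0 0.186 0.0854; 0 0 0.0037 0.0133 -0.1085 0.06 0.0854; 0.0004 0 0.0037 0.0133 -0.1085 0.06 0.0854; 0.0008 0.0001 0.0037 0.0133 -0.1085 0.06 0.0854; 0.0012 0 0.0036 0.0133 -0.1085 0.06 0.0854; 0 0 0 0 0 0 0.0854",
)

```text
time_s: 4.15
position: [0.5127, 0.2838, 0.2231]
tool_rot: [[0.874, 0.26, -0.41], [0.235, -0.966, -0.11], [-0.425, -0.0, -0.905]]
ft_force: [-0.7, -1.4, -0.1]
grip_width: 0.0854
gripper_force: 0.0
```

```bash
python3 - <<'E'
from h import *
np.set_printoptions(precision=4,suppress=True)
o=env.observe();print(o['position'],o['q'],o['time_s']);print(np.array(o['tool_rot']))
im,d=viewer.get_image('wrist');cal=viewer.calibration('wrist')
for n in ['coarse_plate_centre','coarse_plate','plate_stand','fine_plate']:
    print('wrist',n,[(round(x['conf'],2),np.round(x['pixel']).tolist(),back(cal,x['pixel'],d[int(x['pixel'][1]),int(x['pixel'][0])])) for x in pinpoint('wrist',n)[:3] if 0<=x['pixel'][1]<480])
save('wrist1.png',im)
P=cloud(cal,d)[d>0]
u=np.array([np.cos(np.radians(15)),np.sin(np.radians(15))]);v=np.array([-u[1],u[0]])
q=P[:,:2]-[.52,.2865];a=q@u;b=q@v
for lo,hi in [(.12,.135),(.04,.05)]:
    m=(abs(a)<.1)&(abs(b)<.06)&(P[:,2]>lo)&(P[:,2]<hi);print(lo,m.sum(),np.histogram(a[m],np.arange(-.09,.095,.01)),a[m].min() if m.any() else 0,b[m].min(),b[m].max(),np.median(P[m,2]))
E
```

```text
[0.5127 0.2838 0.2231] [ 16.9818  38.7379  44.9792   0.9591 121.399   92.2446] 4.15
[[ 0.8743  0.2597 -0.4101]
 [ 0.2351 -0.9657 -0.1103]
 [-0.4247 -0.     -0.9053]]
wrist coarse_plate_centre [(0.78, [126.0, 95.0], array([0.5108, 0.451 , 0.0627])), (0.58, [315.0, 133.0], array([0.5221, 0.2876, 0.0696]))]
wrist coarse_plate [(0.66, [314.0, 110.0], array([0.5654, 0.2999, 0.1317]))]
wrist plate_stand [(0.69, [316.0, 110.0], array([0.5654, 0.298 , 0.1304]))]
wrist fine_plate [(0.68, [314.0, 56.0], array([0.5773, 0.3029, 0.0475]))]
0.12 3907 (array([   0,    0,    0,  127,  898,    0,    0,    0,  212, 1056,    0,
          0,    0,  343, 1271,    0,    0,    0]), array([-0.09, -0.08, -0.07, -0.06, -0.05, -0.04, -0.03, -0.02, -0.01,
       -0.  ,  0.01,  0.02,  0.03,  0.04,  0.05,  0.06,  0.07,  0.08,
        0.09])) -0.05245347270402414 -0.029412634342048265 0.032356188866044584 0.1307158584589408
0.04 9261 (array([  47,  161,  193,  156,   86,  130,  181,  246,  313,  746,  548,
        142,  262,  401, 1014, 1546, 1667, 1422]), array([-0.09, -0.08, -0.07, -0.06, -0.05, -0.04, -0.03, -0.02, -0.01,
       -0.  ,  0.01,  0.02,  0.03,  0.04,  0.05,  0.06,  0.07,  0.08,
        0.09])) -0.08438536529599626 -0.046569371138111264 0.050055089629363066 0.04643649635474688
```

View pics/wrist1.png

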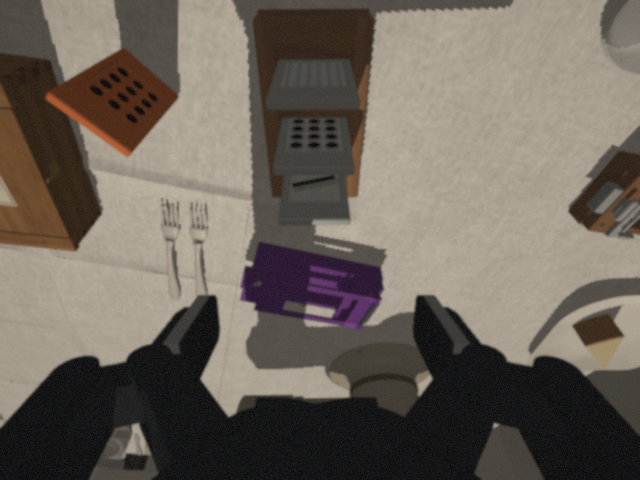

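The wrist view confirms it: the middle plate at (314,150) is steel with 12 large round holes. Fine is at (314,85), slicing at (315,195), and the orange look-alike at (115,100). The top edge measures 131 mm, centred at about (0.5215, 0.2885).

```bash
python3 - <<'E'
from h import *
p,R=cur();T=pose(-75,-25)
plan(p,R,[([.5125,.286,.095],T,5,.0854),([.5125,.286,.095],T,5,.055)])
plan(np.array([.5125,.286,.095]),T,[([.5125,.286,.23],T,6,.055)])
E
```

```text
0.0113 -0.0003 0.0237 0.0001 -0.0006 0.0004 0.0854; 0.0113 -0.0003 0.0237 0.0001 -0.0006 0.0004 0.0854; 0.0113 -0.0003 0.0237 0.0001 -0.0006 0.0004 0.0854; 0.0113 -0.0003 0.0237 0.0001 -0.0006 0.0004 0.0854; 0.0113 -0.0003 0.0237 0.0001 -0.0006 0.0004 0.0854; 0 0 0 0 0 0 0.055; 0 0 0 0 0 0 0.055; 0 0 0 0 0 0 0.055; 0 0 0 0 0 0 0.055; 0 0 0 0 0 0 0.055

-0.0095 0 -0.0204 0 0 0 0.055; -0.0095 0 -0.0204 0 0 0 0.055; -0.0095 0 -0.0204 0 0 0 0.055; -0.0095 0 -0.0204 0 0 0 0.055; -0.0095 0 -0.0204 0 0 0 0.055; -0.0095 0 -0.0204 0 0 0 0.055
```

Request:
move_arm(
  plan="0.0113 -0.0003 0.0237 0 0 0 0.0854; 0.0113 -0.0003 0.0237 0 0 0 0.0854; 0.0113 -0.0003 0.0237 0 0 0 0.0854; 0.0113 -0.0003 0.0237 0 0 0 0.0854; 0.0113 -0.0003 0.0237 0 0 0 0.0854; 0 0 0 0 0 0 0.055; 0 0 0 0 0 0 0.055; 0 0 0 0 0 0 0.055; 0 0 0 0 0 0 0.055; 0 0 0 0 0 0 0.055; 0 0 0 0 0 0 0.055",
  grip_force=60,
)

```text
time_s: 5.78
position: [0.513, 0.2858, 0.095]
tool_rot: [[0.876, 0.26, -0.407], [0.236, -0.966, -0.109], [-0.421, -0.0, -0.907]]
ft_force: [0.7, 0.1, 5.5]
grip_width: 0.055
gripper_force: 2.9
```

```bash
python3 - <<'E'
from h import *
o=env.observe();print(o['grip_width'],o['gripper_force'],o['ft_force'])
im,d=viewer.get_image('wrist')
save('wrist2.png',im)
o=env.observe();print(o['grip_width'],o['gripper_force'],o['ft_force'])
E
```

```text
0.055046324611782084 2.9203044902533293 [0.69605094 0.13242711 5.50922772]
0.055201702315294233 2.922046333551407 [-0.35886391  0.22069551  6.34386938]
```

View pics/wrist2.png

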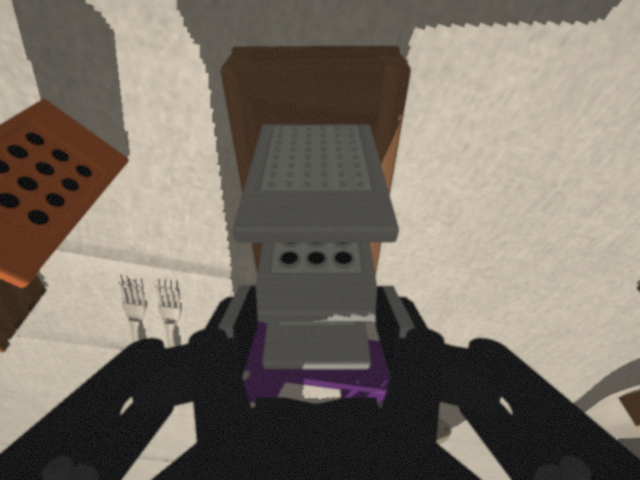

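Plates are seen from behind: fine top edge at y≈230, coarse at y≈305, slicing at y≈360, with the fingers around y 290–340. At 55 mm opening the pads are not on the 62 mm edges, so I'll measure where they are.

```bash
python3 - <<'E'
from h import *
np.set_printoptions(precision=4,suppress=True)
o=env.observe();im,d=viewer.get_image('wrist');cal=viewer.calibration('wrist')
P=cloud(cal,d)
p=np.array(o['position']);R=np.array(o['tool_rot'])
u=np.array([np.cos(np.radians(15)),np.sin(np.radians(15))]);v=np.array([-u[1],u[0]])
L=(P-p)@R  # tool coords
for (c,r) in [(318,300),(318,308),(318,285),(318,235),(318,225),(318,362),(265,305),(370,305),(245,300),(250,290),(240,310),(235,325),(395,300),(385,300),(400,325),(222,340)]:
    X=P[r,c];print((c,r),'ab',(X[:2]-[.52,.2865])@u,(X[:2]-[.52,.2865])@v,'z',X[2],'tool',L[r,c],im[r,c])
q=P[...,:2]-[.52,.2865];a=q@u;b=q@v;m=(P[...,2]>.118)&(P[...,2]<.136)&(abs(b)<.025)&(abs(a)<.06)
print(np.histogram(a[m],np.arange(-.06,.062,.004)))
for s in [.019,.03]: print(proj(cal,p-R[:,2]*s),proj(cal,p-R[:,2]*s+R[:,1]*.0275))
E
```

```text
(318, 300) ab 0.0035599791590717597 -4.4461208785357906e-05 z 0.1234762794944544 tool [-0.0024  0.0012 -0.0303] [79 78 73]
(318, 308) ab 0.003142005356750865 -3.184779532686556e-05 z 0.12781698813578887 tool [-0.0046  0.0012 -0.034 ] [78 77 71]
(318, 285) ab 0.0033716423343672294 -7.792487879084559e-05 z 0.11404773816958837 tool [ 0.0014  0.0012 -0.0216] [78 75 71]
(318, 235) ab 0.051639877978222816 0.00024179564644672032 z 0.13047346893680198 tool [ 0.0382  0.0009 -0.0569] [80 78 73]
(318, 225) ab 0.05457923426230485 0.0002500473272506777 z 0.12825780067676962 tool [ 0.0418  0.0009 -0.0561] [78 77 71]
(318, 362) ab -0.046205573510671345 -0.0002975997801458515 z 0.12924847989885024 tool [-0.05    0.0014 -0.0145] [96 92 88]
(265, 305) ab 0.0023695867994204317 0.025288259696295376 z 0.12559723533881448 tool [-0.0044 -0.0242 -0.0317] [79 78 72]
(370, 305) ab 0.003425797156729484 -0.024704418840077885 z 0.12627494312035795 tool [-0.0037  0.0258 -0.0327] [77 76 71]
(245, 300) ab 0.02468227555238585 0.029483612730139566 z 0.13960611997064543 tool [ 0.01   -0.0283 -0.0538] [35 34 34]
(250, 
[... 861 characters left out ...]
,    0,    0,    0,    0,    0,    0,
          0,    0,    0,  398, 2540,   95,    0,    0,    0,    0,    0,
          0,    0,    0,    0,  114,  986, 3531,    0]), array([-0.06 , -0.056, -0.052, -0.048, -0.044, -0.04 , -0.036, -0.032,
       -0.028, -0.024, -0.02 , -0.016, -0.012, -0.008, -0.004,  0.   ,
        0.004,  0.008,  0.012,  0.016,  0.02 ,  0.024,  0.028,  0.032,
        0.036,  0.04 ,  0.044,  0.048,  0.052,  0.056,  0.06 ]))
[np.float64(315.58572359780925), np.float64(285.24577093868214)] [np.float64(369.4877473208235), np.float64(285.26483724280274)]
[np.float64(315.5439679154896), np.float64(295.208338194168)] [np.float64(372.97605419116127), np.float64(295.2211730587661)]
```

The plate sits right between the pads, so the 55 mm target just isn't closing firmly. I'll command it further closed and check the force.

Request:
move_arm(
  plan="0 0 0 0 0 0 0.04; 0 0 0 0 0 0 0.04; 0 0 0 0 0 0 0.04",
  grip_force=60,
)

```text
time_s: 6.25
position: [0.5126, 0.2857, 0.0937]
tool_rot: [[0.875, 0.26, -0.408], [0.236, -0.966, -0.11], [-0.423, -0.0, -0.906]]
ft_force: [0.1, 0.4, 0.6]
grip_width: 0.0398
gripper_force: 0.2
```

```bash
python3 - <<'E'
from h import *
im,d=viewer.get_image('wrist')
im2,d2=viewer.get_image('scene')
A=cv2.resize(im[200:400,180:460],(700,500),interpolation=cv2.INTER_CUBIC)
A=cv2.convertScaleAbs(A,alpha=1.8)
B=cv2.resize(im2[140:270,170:320],(0,0),fx=4,fy=4,interpolation=cv2.INTER_CUBIC)
C=np.zeros((600,800,3),np.uint8);A=cv2.resize(A,(390,280));C[:280,:390]=A;B=cv2.resize(B,(400,347));C[:347,395:795]=B
save('w3.png',C[:350])
E
```

```text
(no output)
```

View pics/w3.png

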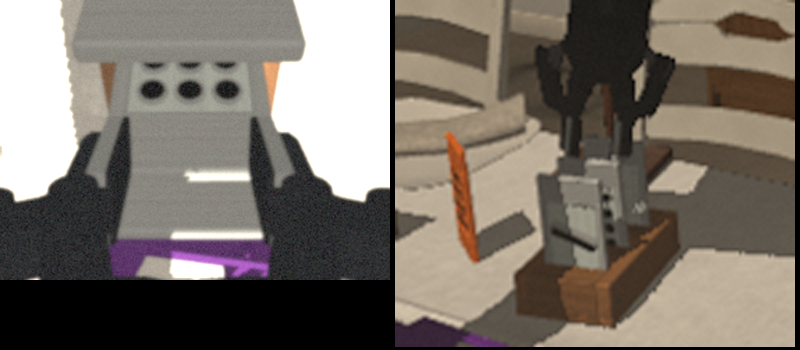

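```bash
python3 - <<'E'
from h import *
np.set_printoptions(precision=4,suppress=True)
o=env.observe();p=np.array(o['position']);R=np.array(o['tool_rot'])
for c in ['wrist','scene','top']:
    im,d=viewer.get_image(c);cal=viewer.calibration(c)
    P=cloud(cal,d);L=(P-p)@R
    m=(d>0)&(im.max(-1)<50)&(abs(L[...,0])<.03)&(abs(L[...,1])<.06)&(L[...,2]<.02)&(L[...,2]>-.09)
    l=L[m]; 
    print(c,m.sum())
    if m.sum()<5: continue
    for s in (-1,1):
        k=l[l[:,1]*s>0]
        if len(k)<5: continue
        k=k[np.argsort(-k[:,2])]; print(s,k[:6],'\n x',np.percentile(k[:,0],[1,50,99]),'yin',np.percentile(k[:,1]*s,[1,99]))
print(o['position'],o['time_s'],o['q'])
E
```

```text
wrist 11211
-1 [[ 0.012  -0.0033  0.0097]
 [ 0.012  -0.0132  0.0096]
 [ 0.0115 -0.0027  0.0095]
 [ 0.0121 -0.0126  0.0093]
 [ 0.0122 -0.0027  0.0091]
 [ 0.0122 -0.0137  0.009 ]] 
 x [-0.0107  0.0059  0.0126] yin [0.002  0.0515]
1 [[0.0119 0.013  0.01  ]
 [0.012  0.0176 0.0096]
 [0.0122 0.0112 0.0092]
 [0.0122 0.0164 0.0091]
 [0.0116 0.0176 0.009 ]
 [0.0122 0.0181 0.009 ]] 
 x [-0.0109  0.0059  0.0127] yin [0.0018 0.0519]
scene 328
-1 [[ 0.001  -0.0197 -0.0354]
 [ 0.0067 -0.0196 -0.0358]
 [-0.0136 -0.0185 -0.0369]
 [-0.0037 -0.0205 -0.0375]
 [-0.0001 -0.0194 -0.0378]
 [ 0.0093 -0.0211 -0.0384]] 
 x [-0.0145 -0.0066  0.0135] yin [0.0184 0.0494]
1 [[0.0129 0.0131 0.016 ]
 [0.0112 0.0165 0.0157]
 [0.012  0.0105 0.0137]
 [0.0109 0.0137 0.0135]
 [0.0084 0.0174 0.0132]
 [0.0017 0.0137 0.0014]] 
 x [-0.0168 -0.0073  0.0125] yin [0.0135 0.0544]
top 0
[0.5126 0.2857 0.0937] 6.35 [ 17.1377  43.4676  56.8037   0.9075 104.723   92.1082]
```

The scene and wrist depths agree: the real fingertips end about 32–45 mm behind the reported TCP, depending on opening, so the fingers had closed just above the plate. I'll use the measured offset (grasp point about 57 mm behind the TCP at 62 mm opening) and redo the grasp.

```bash
python3 - <<'E'
from h import *
p,R=cur();T=pose(-75,-25)
plan(p,R,[([.503,.283,.135],T,3,.0854),([.498,.2823,.063],T,4,.0854),([.498,.2823,.063],T,5,.03)])
E
```

```text
-0.0088 0 -0.011 0.0002 0 0.0003 0.0854; -0.0088 0 -0.011 0.0002 0 0.0003 0.0854; -0.0088 0 -0.011 0.0002 0 0.0003 0.0854; 0.0065 -0.0002 0.0168 0 0 0 0.0854; 0.0065 -0.0002 0.0168 0 0 0 0.0854; 0.0065 -0.0002 0.0168 0 0 0 0.0854; 0.0065 -0.0002 0.0168 0 0 0 0.0854; 0 0 0 0 0 0 0.03; 0 0 0 0 0 0 0.03; 0 0 0 0 0 0 0.03; 0 0 0 0 0 0 0.03; 0 0 0 0 0 0 0.03
```

Request:
move_arm(
  plan="-0.0088 0 -0.011 0 0 0 0.0854; -0.0088 0 -0.011 0 0 0 0.0854; -0.0088 0 -0.011 0 0 0 0.0854; 0 0 0 0 0 0 0.0854; 0 0 0 0 0 0 0.0854; 0.0065 -0.0002 0.0168 0 0 0 0.0854; 0.0065 -0.0002 0.0168 0 0 0 0.0854; 0.0065 -0.0002 0.0168 0 0 0 0.0854; 0.0065 -0.0002 0.0168 0 0 0 0.0854; 0 0 0 0 0 0 0.0854",
)

```text
time_s: 7.75
position: [0.4973, 0.2823, 0.0617]
tool_rot: [[0.874, 0.26, -0.411], [0.235, -0.966, -0.111], [-0.426, 0.0, -0.905]]
ft_force: [-0.1, 0.1, 0.6]
grip_width: 0.0853
gripper_force: 0.0
```

Request:
move_arm(
  plan="0 0 0 0 0 0 0.03; 0 0 0 0 0 0 0.03; 0 0 0 0 0 0 0.03; 0 0 0 0 0 0 0.03; 0 0 0 0 0 0 0.03; 0 0 0 0 0 0 0.03",
  grip_force=60,
)

```text
time_s: 8.5
position: [0.4986, 0.2827, 0.064]
tool_rot: [[0.876, 0.26, -0.407], [0.236, -0.966, -0.109], [-0.421, -0.0, -0.907]]
ft_force: [0.8, 0.2, 6.3]
grip_width: 0.0613
gripper_force: 65.5
```

Gripped at 61 mm with 65 N. I'll check which lay-down tilt is kinematically feasible by fitting a planar arm model to the recorded joint readings, and compute the lift.

```bash
cat >> h.py <<'E'
from scipy.optimize import least_squares
OBS=[([57.622,21.807,74.336,83.858],[.1885,.5167,.1994]),([16.9818,38.7379,44.9792,121.399],[.5127,.2838,.2231]),([17.1377,43.4676,56.8037,104.723],[.5126,.2857,.0937])]
def fk(k,q):
    h0,a0,L1,L2,Lt=k;a,b,c=np.radians([q[1],q[1]+q[2],q[1]+q[2]+q[3]])
    return np.array([a0+L1*np.sin(a)+L2*np.sin(b)+Lt*np.sin(c),h0+L1*np.cos(a)+L2*np.cos(b)+Lt*np.cos(c)])
E
python3 - <<'E'
from h import *
np.set_printoptions(precision=4,suppress=True)
o=env.observe();q=o['q'];OBS.append(([q[0],q[1],q[2],q[4]],list(o['position'])))
D=[np.hypot(p[0],p[1])*np.sin(np.arctan2(p[1],p[0])-np.radians(q[0])) for q,p in OBS];print('offset',D)
d=np.mean(D)
f=lambda k:np.concatenate([fk(k,q)-[np.sqrt(p[0]**2+p[1]**2-d*d),p[2]] for q,p in OBS]+[[.05*(k[1])]])
s=least_squares(f,[.3,0,.4,.4,.3]);print(s.x,np.abs(s.fun).max());k=s.x
def ik(p,tilt):
    r=np.sqrt(p[0]**2+p[1]**2-d*d)
    g=lambda q:np.r_[fk(k,[0,*q])-[r,p[2]],(q.sum()-(180-tilt))/100]
    b=least_squares(g,[40,70,60],bounds=([-50,12.7,-20],[133,142,163]));return b.x,np.abs(b.fun).max()
for tilt in (0,30,40,50,55):
    t=np.radians(tilt)
    for gx,gy in [(.45,.07),(.53,.09),(.6,.1)]:
        P=np.array([gx,gy,.024])+.057*np.array([np.sin(t)*.966,np.sin(t)*.259,-np.cos(t)]);print(tilt,gx,ik(P,tilt))
p,R=cur();T=R
plan(p,T,[(p+[0,0,.14],T,5,.03)])
E
```

```text
offset [np.float64(0.11749958639161356), np.float64(0.12168241057622595), np.float64(0.12196731638863025), np.float64(0.12220469470213757)]
[0.0401 0.0129 0.4085 0.3717 0.1899] 0.016015080492914002
0 0.45 (array([ 23.0135, 111.1912,  45.7953]), np.float64(6.661338147750939e-14))
0 0.53 (array([32.2354, 95.7382, 52.0264]), np.float64(4.015898724674116e-12))
0 0.6 (array([40.5909, 80.7583, 58.6508]), np.float64(3.2645289138599767e-10))
30 0.45 (array([ 18.1198, 122.9672,   8.913 ]), np.float64(6.015181408525194e-11))
30 0.53 (array([ 26.8839, 108.6636,  14.4525]), np.float64(3.773509282822829e-13))
30 0.6 (array([34.4995, 95.2424, 20.2581]), np.float64(1.0300569633359125e-08))
40 0.45 (array([ 17.9919, 126.5576,  -4.5495]), np.float64(4.3478617234304906e-10))
40 0.53 (array([ 26.43  , 112.4638,   1.1062]), np.float64(5.9448434029663044e-08))
40 0.6 (array([33.7422, 99.3547,  6.9031]), np.float64(6.346349210040181e-10))
50 0.45 (array([ 18.8395, 129.7618, -18.6013]), np.float64(3.656776408067497e-08))
50 0.53 (array([ 26.7995, 115.799 , -12.5985]), np.float64(7.823794112571392e-10))
50 0.6 (array([ 33.745 , 102.9144,  -6.6593]), np.float64(3.6187140040055963e-09))
55 0.45 (array([ 17.2092, 129.2079, -20.    ]), np.float64(0.016593866270071936))
55 0.53 (array([ 27.3082, 117.2507, -19.5588]), np.float64(6.395812127379941e-07))
55 0.6 (array([ 34.0418, 104.4501, -13.4919]), np.float64(7.014262024540585e-09))
-0.0118 0 -0.0254 0 0 0 0.03; -0.0118 0 -0.0254 0 0 0 0.03; -0.0118 0 -0.0254 0 0 0 0.03; -0.0118 0 -0.0254 0 0 0 0.03; -0.0118 0 -0.0254 0 0 0 0.03
```

Request:
move_arm(
  plan="-0.0118 0 -0.0254 0 0 0 0.03; -0.0118 0 -0.0254 0 0 0 0.03; -0.0118 0 -0.0254 0 0 0 0.03; -0.0118 0 -0.0254 0 0 0 0.03; -0.0118 0 -0.0254 0 0 0 0.03",
)

```text
time_s: 9.12
position: [0.4982, 0.2826, 0.2038]
tool_rot: [[0.875, 0.26, -0.408], [0.235, -0.966, -0.11], [-0.423, 0.0, -0.906]]
ft_force: [0.4, 0.0, -2.0]
grip_width: 0.0608
gripper_force: 65.5
```

```bash
cat >> h.py <<'E'
def wrist_angles(j1,j23,R):
    """ZYZ wrist angles; R scipy Rotation of the tool"""
    B=Ro.from_euler('ZY',[j1,j23],degrees=True)
    return (B.inv()*R).as_euler('ZYZ',degrees=True)
E
python3 - <<'E'
from h import *
np.set_printoptions(precision=3,suppress=True,linewidth=200)
o=env.observe();q=o['q'];print(o['position'],q,o['grip_width'],o['gripper_force'],o['ft_force'])
p,R=cur();print(wrist_angles(q[0],q[1]+q[2],R))
for yy,t in [(-10,55),(-10,65),(-30,55),(-165,55),(-10,0),(-75,30)]:
  for j1,j23 in [(-5,130),(5,115)]: print(yy,t,j1,wrist_angles(j1,j23,pose(yy,t)))
z=np.load('pics/cl.npz');C=z['C']
H=np.full((16,30),-1.)
for X in C[(C[:,0]>.25)&(C[:,0]<.73)&(C[:,1]>-.4)&(C[:,1]<.5)]:
    i=int((X[0]-.25)/.03);j=int((X[1]+.4)/.03);H[min(i,15),min(j,29)]=max(H[min(i,15),min(j,29)],X[2])
print('cols y from .5 down to -.4');print('       ',' '.join('%3d'%round((-.4+.03*j+.015)*100) for j in range(29,-1,-1)))
for i in range(15,-1,-1): print('%.3f'%(.265+.03*i),' '.join('%3d'%round(h*1000) if h>-.5 else ' ..' for h in H[i][::-1]))
E
```

```text
[0.498 0.283 0.204] [ 17.251  37.566  50.293   1.032 117.14   92.456] 0.06081863828471835 65.50054550170898 [ 0.436  0.01  -1.981]
[   1.032  117.14  -177.544]
-10 55 -5 [64.257 64.952 57.389]
-10 55 5 [61.465 64.243 76.409]
-10 65 -5 [73.178 70.6   54.005]
-10 65 5 [72.033 66.971 72.033]
-30 55 -5 [73.717 50.663 63.852]
-30 55 5 [64.415 48.069 86.299]
-165 55 -5 [-71.383  54.316 -62.404]
-165 55 5 [-60.322  68.203 -74.001]
-10 0 -5 [ 0. 50. 95.]
-10 0 5 [  0.  65. 105.]
-75 30 -5 [ 25.323  23.567 139.058]
-75 30 5 [  8.56   35.682 164.347]
cols y from .5 down to -.4
         48  45  42  40  36  34  30  27  24  21  18  16  12   9   6   3   0  -3  -6  -9 -12 -15 -18 -20 -24 -26 -30 -32 -36 -38
0.715 379 378 380 298   8  11   8   9   7   7   7 207 211 211 180 165 203 141   7   8   5  90   7   6  28 193 193   6   8 166
0.685 290 300 299  10  12  10  10   7   7   7   6  10 187 201  90  91  88   7   7   7   7   7   9  10  10 177 177   9  23 167
0.655   7   8   9   6   6   9   8   8   9   6   6   6   5   8  91  90  92   7   7   9   6   7   7  10  10   9  12   7   9  29
0.625   5   6   5   
[... 917 characters left out ...]
 6   7   6   6   7   6   8   7   4   8   7   9   4   5   5   5  20  28
0.385  10  10  11  13  12  13  13  11  12  12   7   5   7   5   6   7   4  11   6   4   7   5   6   6   5  25  26  29  28  29
0.355   6  10  10  10   7   9   7   8   7   9   8   8   9   8   7   8   8   6   5   7   7   6   6   7  31  28  26  22  18  19
0.325   6   9  13  12   6   7  57  57  31  31  28  28  28   7   4   6   5   5   5   7   4   7   7  32  30  24  19  17  18  15
0.295   7   8  15  18   7  63  65  63  64  64  66  66  64   9   5   5   6   9  10   8   7   5   6  30  30  22  57  59  14  15
0.265 519   6  19  20   5  64  68  63  55  12  57  64  63   6   7   5   5   6   7   7   5   6   5  30  29  56  58  60  58  15
```

The arm model gives wrist angles inside the limits for laying with the tool pointing left (+y) at 55° tilt, and the cloth around (0.40, 0.09) is free. I'll go there.

```bash
cat >> h.py <<'E'
def tcp(g,T,off=.057): return np.array(g)+off*T.as_matrix()[:,2]
E
python3 - <<'E'
from h import *
p,R=cur();A=pose(-10,-25);B=pose(-10,55)
plan(p,R,[(p+[-.02,-.03,.01],pose(-65,-25),1,.03),(tcp([.43,.13,.25],A),A,6,.03),(tcp([.40,.04,.13],B),B,9,.03)])
E
```

```text
-0.0288 0.0238 0.0024 -0.0732 0.0003 -0.1572 0.03; -0.0154 0.0184 0.01 -0.0676 0 -0.145 0.03; -0.0179 0.0153 0.0112 -0.0676 0 -0.145 0.03; -0.0198 0.0117 0.0121 -0.0676 0 -0.145 0.03; -0.0213 0.0079 0.0128 -0.0676 0 -0.145 0.03; -0.0221 0.0039 0.0132 -0.0676 0 -0.145 0.03; -0.0224 -0.0002 0.0133 -0.0676 0 -0.145 0.03; 0.0024 -0.0015 0.0113 0 0.1551 0 0.03; 0.0007 -0.0015 0.0115 0 0.1551 0 0.03; -0.0011 -0.0015 0.0115 0 0.1551 0 0.03; -0.0029 -0.0015 0.0111 0 0.1551 0 0.03; -0.0046 -0.0015 0.0106 0 0.1551 0 0.03

-0.0062 -0.0015 0.0097 0 0.1551 0 0.03; -0.0076 -0.0015 0.0087 0 0.1551 0 0.03; -0.0088 -0.0015 0.0074 0 0.1551 0 0.03; -0.0099 -0.0015 0.0059 0 0.1551 0 0.03
```

Request:
move_arm(
  plan="-0.0288 0.0238 0.0024 -0.0732 0 -0.157 0.03; -0.0154 0.0184 0.01 -0.0676 0 -0.145 0.03; -0.0179 0.0153 0.0112 -0.0676 0 -0.145 0.03; -0.0198 0.0117 0.0121 -0.0676 0 -0.145 0.03; -0.0213 0.0079 0.0128 -0.0676 0 -0.145 0.03; -0.0221 0.0039 0.0132 -0.0676 0 -0.145 0.03; -0.0224 -0.0002 0.0133 -0.0676 0 -0.145 0.03; 0.0024 -0.0015 0.0113 0 0.155 0 0.03; 0.0007 -0.0015 0.0115 0 0.155 0 0.03; -0.0011 -0.0015 0.0115 0 0.155 0 0.03; -0.0029 -0.0015 0.0111 0 0.155 0 0.03; -0.0046 -0.0015 0.0106 0 0.155 0 0.03",
)

```text
time_s: 10.62
position: [0.4163, 0.0948, 0.1416]
tool_rot: [[0.163, 0.985, 0.061], [0.927, -0.174, 0.331], [0.336, 0.002, -0.942]]
ft_force: [-0.5, 0.4, -2.2]
grip_width: 0.0609
gripper_force: 65.6
```

Request:
move_arm(
  plan="-0.0062 -0.0015 0.0097 0 0.155 0 0.03; -0.0076 -0.0015 0.0087 0 0.155 0 0.03; -0.0088 -0.0015 0.0074 0 0.155 0 0.03; -0.0099 -0.0015 0.0059 0 0.155 0 0.03; 0 0 0 0 0 0 0.03",
)

```text
time_s: 11.25
position: [0.4086, 0.0846, 0.095]
tool_rot: [[0.105, 0.984, 0.142], [0.564, -0.177, 0.807], [0.819, -0.005, -0.574]]
ft_force: [-0.5, -0.3, -2.0]
grip_width: 0.0608
gripper_force: 65.7
```

```bash
python3 - <<'E'
from h import *
np.set_printoptions(precision=4,suppress=True)
o=env.observe();p,R=cur();print(p,o['q'],o['grip_width'],o['time_s'],(pose(-10,55).inv()*R).as_rotvec(degrees=True))
im,d=viewer.get_image('wrist');cal=viewer.calibration('wrist');P=cloud(cal,d)
L=(P-p)@R.as_matrix()
m=(d>0)&(abs(L[...,1])<.024)&(L[...,2]>-.1)&(L[...,2]<.08)&(abs(L[...,0])<.08)&(P[...,2]>.05)
X=P[m];c=X.mean(0);_,s,V=np.linalg.svd(X-c);print(m.sum(),c,s/np.sqrt(m.sum()),V[2])
l=L[m];print(np.percentile(l,[1,99],axis=0));A=np.c_[l[:,2],np.ones(len(l))];print('x vs z slope deg',np.degrees(np.arctan(np.linalg.lstsq(A,l[:,0],rcond=None)[0])))
save('wrist4.png',im)
E
```

```text
[0.4086 0.0846 0.095 ] [-39.3042  28.0309 115.4226  47.1125  77.1609 -57.4819] 0.06084840492425122 11.25 [-0.0103 -0.0048  0.3402]
19238 [0.4055 0.0659 0.1284] [0.0335 0.0139 0.0015] [-0.0329 -0.1935 -0.9805]
[[-0.0039 -0.0235 -0.0727]
 [ 0.0474  0.0236  0.0328]]
x vs z slope deg [23.6368  1.8105]
```

The plate is held firmly with its far end tilted 11° down, the underside of the outer end at about 106 mm. I'll lower it until that end touches.

Request:
move_arm(
  plan="-0.0205 0 0.0144 0 0 0 0.03; -0.0205 0 0.0144 0 0 0 0.03; -0.0205 0 0.0144 0 0 0 0.03; -0.0164 0 0.0115 0 0 0 0.03; -0.0041 0 0.0029 0 0 0 0.03; 0 0 0 0 0 0 0.03",
)

```text
time_s: 12.05
position: [0.4088, 0.0861, -0.0031]
tool_rot: [[0.098, 0.985, 0.142], [0.567, -0.173, 0.805], [0.818, 0.001, -0.576]]
ft_force: [-0.4, -0.7, -1.7]
grip_width: 0.0607
gripper_force: 65.7
```

Request:
move_arm(
  plan="-0.0025 0 0.0017 0 0 0 0.03; -0.002 0 0.0014 0 0 0 0.03; 0 0 0 0 0 0 0.03",
)

```text
time_s: 12.42
position: [0.4086, 0.0857, -0.0092]
tool_rot: [[0.1, 0.985, 0.142], [0.566, -0.174, 0.806], [0.818, 0.0, -0.575]]
ft_force: [-0.2, -0.0, -1.4]
grip_width: 0.061
gripper_force: 65.7
```

Request:
move_arm(
  plan="-0.002 0 0.0014 0 0 0 0.03; 0 0 0 0 0 0 0.066; 0 0 0 0 0 0 0.0854; 0 0 0 0 0 0 0.0854; 0 0 0 0 0 0 0.0854; 0 0 0 0 0 0 0.0854; 0 0 0 0 0 0 0.0854",
)

```text
time_s: 13.3
position: [0.4086, 0.0858, -0.0117]
tool_rot: [[0.1, 0.985, 0.142], [0.566, -0.174, 0.806], [0.818, 0.0, -0.575]]
ft_force: [-0.5, 0.7, -0.6]
grip_width: 0.0857
gripper_force: 0.0
```

```bash
python3 - <<'E'
from h import *
np.set_printoptions(precision=4,suppress=True)
o=env.observe();p,R=cur();print(p,o['grip_width'],o['time_s'],o['ft_force'])
plan(p,R,[(p-R.as_matrix()[:,2]*.06+[0,0,.03],R,3,.0854),(np.array([.405,.06,.22]),pose(-10,0),8,.0854)])
E
```

```text
[ 0.4086  0.0858 -0.0117] 0.0857200504149294 13.3 [-0.4843  0.6577 -0.6303]
0.0082 0 -0.0257 0 0 0 0.0854; 0.0082 0 -0.0257 0 0 0 0.0854; 0.0082 0 -0.0257 0 0 0 0.0854; 0.0188 0.0001 -0.0096 0 -0.1198 0 0.0854; 0.0175 0.0001 -0.0118 0 -0.1198 0 0.0854; 0.0159 0.0001 -0.0138 0 -0.1198 0 0.0854; 0.0142 0.0001 -0.0156 0 -0.1198 0 0.0854; 0.0122 0.0001 -0.0172 0 -0.1198 0 0.0854; 0.0101 0.0001 -0.0185 0 -0.1198 0 0.0854; 0.0078 0.0001 -0.0196 0 -0.1198 0 0.0854; 0.0054 0.0001 -0.0204 0 -0.1198 0 0.0854
```

Request:
move_arm(
  plan="0.0082 0 -0.0257 0 0 0 0.0854; 0.0082 0 -0.0257 0 0 0 0.0854; 0.0082 0 -0.0257 0 0 0 0.0854; 0.0188 0 -0.0096 0 -0.12 0 0.0854; 0.0175 0 -0.0118 0 -0.12 0 0.0854; 0.0159 0 -0.0138 0 -0.12 0 0.0854; 0.0142 0 -0.0156 0 -0.12 0 0.0854; 0.0122 0 -0.0172 0 -0.12 0 0.0854; 0.0101 0 -0.0185 0 -0.12 0 0.0854; 0.0078 0 -0.0196 0 -0.12 0 0.0854; 0.0054 0 -0.0204 0 -0.12 0 0.0854; 0 0 0 0 0 0 0.0854",
)

```text
time_s: 14.8
position: [0.4044, 0.062, 0.2207]
tool_rot: [[0.17, 0.985, 0.002], [0.985, -0.17, -0.001], [-0.001, 0.002, -1.0]]
ft_force: [0.7, 1.0, -0.4]
grip_width: 0.0855
gripper_force: 0.0
```

```bash
python3 - <<'E'
from h import *
np.set_printoptions(precision=4,suppress=True)
o=env.observe();p,R=cur();print(p,o['q'],o['time_s'])
im,d=viewer.get_image('wrist');cal=viewer.calibration('wrist');P=cloud(cal,d);save('wrist5.png',im)
for n in ['coarse_plate_centre']:
    print([(round(x['conf'],2),np.round(x['pixel']).tolist(),onz(cal,x['pixel'],.008)) for x in pinpoint('wrist',n)[:3]])
import itertools
ims=[('wrist',im,cal,d)]
it,dt=viewer.get_image('top');ct=viewer.calibration('top');ims.append(('top',it,ct,dt));save('top5.png',it)
for n,i,c,dd in ims:
    # steel is grey-dark against cloth: mask dark, low saturation near the expected place
    Q=cloud(c,np.where(dd>0,dd,1));h=cv2.cvtColor(i,cv2.COLOR_RGB2HSV)
    near=(abs(Q[...,0]-.40)<.1)&(abs(Q[...,1]-.09)<.12)&(Q[...,2]<.02)&(dd>0)
    print(n,near.sum(),np.percentile(Q[near],[5,50,95],axis=0)[:,2] if near.any() else '',np.percentile(h[near][:,2],[2,10,20,50,90]) if near.any() else '')
E
```

```text
[0.4044 0.062  0.2207] [-7.9341  6.3661 92.1384 -0.0537 81.357   1.8747] 14.8
[(0.85, [316.0, 181.0], array([0.4066, 0.0843, 0.008 ]))]
wrist 35163 [-0.0023 -0.0006  0.0073] [ 61.  85. 129. 166. 173.]
top 2436 [-0.0053 -0.0002  0.0079] [129.7 178.  204.  209.  212. ]
```

View pics/wrist5.png

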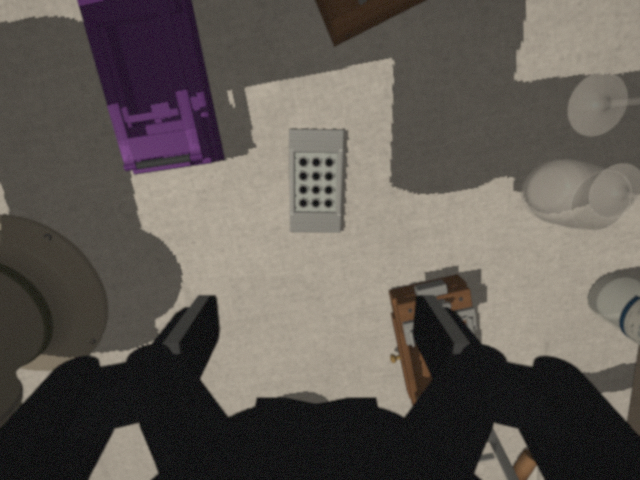

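The plate lies flat on the cloth with corners near wrist pixels (291,129), (343,129), (342,232) and (291,231). The grater is partly visible at (435,320). I'll compute the plate pose and descend over it.

```bash
cat >> h.py <<'E'
def platequad(im,roi,thr):
    """min-area rectangle of the non-cloth blob in roi (c0,r0,c1,r1): returns pixel corners"""
    c0,r0,c1,r1=roi;g=cv2.cvtColor(im,cv2.COLOR_RGB2GRAY)[r0:r1,c0:c1]
    m=(g<thr).astype(np.uint8);m=cv2.morphologyEx(m,cv2.MORPH_CLOSE,np.ones((9,9)))
    n,l,s,_=cv2.connectedComponentsWithStats(m);k=1+np.argmax(s[1:,4])
    r=cv2.minAreaRect(cv2.findNonZero((l==k).astype(np.uint8)));return cv2.boxPoints(r)+[c0,r0],r
E
python3 - <<'E'
from h import *
np.set_printoptions(precision=4,suppress=True)
im=cv2.imread('pics/wrist5.png')[...,::-1].copy();cal=viewer.calibration('wrist')
g=cv2.cvtColor(im,cv2.COLOR_RGB2GRAY);print(g[180,270:365:5],g[140,270:365:5])
for thr in (135,142):
    b,r=platequad(im,(265,110,370,255),thr);X=np.array([onz(cal,q,.008) for q in b]);c=X.mean(0)
    print(thr,r,c,[np.linalg.norm(X[i]-X[(i+1)%4]) for i in range(2)],X)
    e=max([X[1]-X[0],X[2]-X[1]],key=np.linalg.norm);yaw=np.degrees(np.arctan2(e[1],e[0]))%180;print('len yaw',yaw)
S=[]
p,R=cur();T=pose(yaw-90,0)
plan(p,R,[([c[0],c[1],.04],T,7,.0854),([c[0],c[1],-.032],T,4,.0854)])
E
```

```text
[159 161 159 163 147 127 134 117 155 101 136 135 105 149 126 123 155 156
 160] [159 159 161 161 132 130 131 130 129 130 128 131 130 132 130  83 156 154
 152]
135 ((54.0, 69.5), (103.0, 58.0), 90.0) [0.4093 0.0816 0.008 ] [np.float64(0.06384385286183572), np.float64(0.11802891932605683)] [[0.388  0.1453 0.008 ]
 [0.4508 0.1342 0.008 ]
 [0.4335 0.0175 0.008 ]
 [0.3648 0.0295 0.008 ]]
len yaw 81.54787307197702
142 ((53.99999237060547, 69.99999237060547), (59.99999237060547, 103.99998474121094), -0.0) [0.4092 0.081  0.008 ] [np.float64(0.11932405876104332), np.float64(0.06604606419282685)] [[0.3634 0.0285 0.008 ]
 [0.3869 0.1455 0.008 ]
 [0.4519 0.134  0.008 ]
 [0.4345 0.016  0.008 ]]
len yaw 78.65911795937143
0.003 0.0003 0.0255 -0.0003 0 0.0033 0.0854; 0.003 0.0003 0.0255 -0.0003 0 0.0033 0.0854; 0.003 0.0003 0.0255 -0.0003 0 0.0033 0.0854; 0.003 0.0003 0.0255 -0.0003 0 0.0033 0.0854; 0.003 0.0003 0.0255 -0.0003 0 0.0033 0.0854; 0.003 0.0003 0.0255 -0.0003 0 0.0033 0.0854; 0.003 0.0002 0.0255 -0.0003 0 0.0033 0.0854; 0 0 0.018 0 0 0 0.0854; 0 0 0.018 0 0 0 0.0854; 0 0 0.018 0 0 0 0.0854; 0 0 0.018 0 0 0 0.0854
```

Request:
move_arm(
  plan="0.003 -0.0001 0.0258 0 0 0 0.0854; 0.003 -0.0001 0.0258 0 0 0 0.0854; 0.003 -0.0001 0.0258 0 0 0 0.0854; 0.003 -0.0001 0.0258 0 0 0 0.0854; 0.003 -0.0001 0.0258 0 0 0 0.0854; 0.003 -0.0001 0.0258 0 0 0 0.0854; 0.003 -0.0001 0.0258 0 0 0 0.0854; 0 0 0.018 0 0 0 0.076; 0 0 0.018 0 0 0 0.076; 0 0 0.018 0 0 0 0.076; 0 0 0.015 0 0 0 0.076; 0 0 0 0 0 0 0.076",
)

```text
time_s: 16.45
position: [0.4059, 0.0803, -0.0308]
tool_rot: [[0.176, 0.984, -0.004], [0.984, -0.176, -0.0], [-0.001, -0.004, -1.0]]
ft_force: [-0.3, 0.0, -0.4]
grip_width: 0.0759
gripper_force: 0.0
```

```bash
python3 - <<'E'
from h import *
np.set_printoptions(precision=4,suppress=True)
o=env.observe();p,R=cur();print(p,o['q'],o['time_s'],o['ft_force'])
im,d=viewer.get_image('wrist');cal=viewer.calibration('wrist')
c=np.hstack([im[:,100:560]]);B,_=viewer.get_image('scene')
save('wrist6.png',np.hstack([cv2.resize(im[160:400,160:480],(480,360)),cv2.resize(B[190:330,230:350],(308,360))]))
P=cloud(cal,d);L=(P-p)@R.as_matrix()
for r in range(290,200,-10): print(r,[ (round(L[r,cc,1],3),round(P[r,cc,2],3)) for cc in (200,215,225,235,245,255,320,375,385,395,405,420)])
E
```

```text
[ 0.4059  0.0803 -0.0308] [ -5.2723  29.3182 112.6704  -0.0625  38.2264   4.9237] 16.45 [-0.3304  0.0013 -0.4016]
290 [(np.float64(-0.056), np.float64(0.0)), (np.float64(-0.049), np.float64(0.001)), (np.float64(-0.044), np.float64(0.001)), (np.float64(-0.039), np.float64(0.001)), (np.float64(-0.034), np.float64(0.001)), (np.float64(-0.028), np.float64(0.008)), (np.float64(0.001), np.float64(0.008)), (np.float64(0.026), np.float64(0.009)), (np.float64(0.031), np.float64(0.009)), (np.float64(0.037), np.float64(0.0)), (np.float64(0.042), np.float64(0.001)), (np.float64(0.049), np.float64(-0.0))]
280 [(np.float64(-0.055), np.float64(0.001)), (np.float64(-0.048), np.float64(-0.0)), (np.float64(-0.044), np.float64(-0.0)), (np.float64(-0.038), np.float64(0.001)), (np.float64(-0.034), np.float64(-0.0)), (np.float64(-0.027), np.float64(0.009)), (np.float64(0.001), np.float64(0.009)), (np.float64(0.026), np.float64(0.009)), (np.float64(0.03), np.float64(0.008)), (np.float64(0.037), np.float64(0.001)), (np.float64(0.041), np.float64(0.001)), (np.float64(0.048), np.float64(0.001))]
270 [(np.floa
[... 2683 characters left out ...]
loat64(0.009)), (np.float64(0.024), np.float64(0.008)), (np.float64(0.028), np.float64(0.009)), (np.float64(-0.001), np.float64(0.145)), (np.float64(0.039), np.float64(0.002)), (np.float64(0.046), np.float64(-0.0))]
210 [(np.float64(-0.051), np.float64(0.001)), (np.float64(-0.045), np.float64(0.0)), (np.float64(-0.04), np.float64(0.001)), (np.float64(-0.036), np.float64(0.001)), (np.float64(-0.032), np.float64(0.001)), (np.float64(-0.026), np.float64(0.009)), (np.float64(0.001), np.float64(0.009)), (np.float64(0.024), np.float64(0.009)), (np.float64(0.028), np.float64(0.009)), (np.float64(0.034), np.float64(0.0)), (np.float64(0.039), np.float64(0.001)), (np.float64(0.046), np.float64(-0.0))]
```

View pics/wrist6.png

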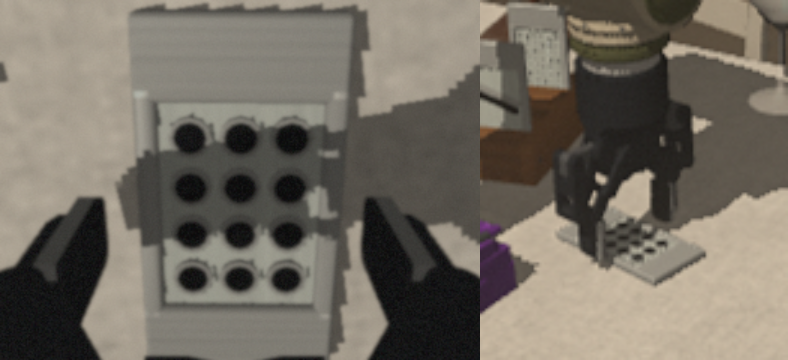

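The plate sits centred between the open fingers (crop holes around (240,205)), slightly turned. I'll lower the fingers to the cloth.

Request:
move_arm(
  plan="0 0 0.004 0 0 0 0.072; 0 0 0.003 0 0 0 0.072; 0 0 0.001 0 0 0 0.072; 0 0 0 0 0 0 0.072",
)

```text
time_s: 17.05
position: [0.4071, 0.0812, -0.0378]
tool_rot: [[0.174, 0.985, -0.0], [0.985, -0.174, -0.001], [-0.001, 0.0, -1.0]]
ft_force: [0.1, -0.1, -0.7]
grip_width: 0.0717
gripper_force: 0.0
```

Request:
move_arm(
  plan="0 0 0.001 0 0 0 0.068; 0 0 0 0 0 0 0.068; 0 0 0 0 0 0 0.03; 0 0 0 0 0 0 0.03; 0 0 0 0 0 0 0.03; 0 0 0 0 0 0 0.03",
  grip_force=60,
)

```text
time_s: 17.8
position: [0.4078, 0.0812, -0.037]
tool_rot: [[0.174, 0.985, 0.003], [0.985, -0.174, -0.001], [-0.001, 0.003, -1.0]]
ft_force: [-2.8, -0.4, 31.8]
grip_width: 0.0605
gripper_force: 71.1
```

Lift, turn to the grater's direction, and go above it (high enough to clear the cover) for a look.

```bash
python3 - <<'E'
from h import *
p,R=cur()
plan(p,R,[(p+[0,0,.15],pose(-10,0),4,.03),([.46,0,.30],pose(-3,0),4,.03),([.50,-.17,.34],pose(4,0),4,.03)])
E
```

```text
0 0.0001 -0.0375 0.0007 0.0002 0 0.03; 0 0.0001 -0.0375 0.0007 0.0002 0 0.03; 0 0.0001 -0.0375 0.0007 0.0002 0 0.03; 0 0 -0.0375 0.0007 0.0002 0 0.03; -0.0177 0.0164 -0.0468 0 0 -0.0305 0.03; -0.0182 0.0158 -0.0468 0 0 -0.0305 0.03; -0.0187 0.0153 -0.0468 0 0 -0.0305 0.03; -0.0191 0.0147 -0.0468 0 0 -0.0305 0.03; -0.0419 0.0122 -0.01 0 0 -0.0305 0.03; -0.0423 0.0109 -0.01 0 0 -0.0305 0.03; -0.0426 0.0096 -0.01 0 0 -0.0305 0.03; -0.0429 0.0083 -0.01 0 0 -0.0305 0.03
```

Request:
move_arm(
  plan="0 0 -0.0375 0 0 0 0.03; 0 0 -0.0375 0 0 0 0.03; 0 0 -0.0375 0 0 0 0.03; 0 0 -0.0375 0 0 0 0.03; -0.0177 0.0164 -0.0468 0 0 -0.0305 0.03; -0.0182 0.0158 -0.0468 0 0 -0.0305 0.03; -0.0187 0.0153 -0.0468 0 0 -0.0305 0.03; -0.0191 0.0147 -0.0468 0 0 -0.0305 0.03; -0.0419 0.0122 -0.01 0 0 -0.0305 0.03; -0.0423 0.0109 -0.01 0 0 -0.0305 0.03; -0.0426 0.0096 -0.01 0 0 -0.0305 0.03; -0.0429 0.0083 -0.01 0 0 -0.0305 0.03",
)

```text
time_s: 19.3
position: [0.4991, -0.1709, 0.3386]
tool_rot: [[-0.07, 0.998, -0.001], [0.998, 0.07, -0.001], [-0.0, -0.001, -1.0]]
ft_force: [0.6, 1.4, -1.3]
grip_width: 0.0596
gripper_force: 69.0
```

```bash
cat > look.py <<'E'
from h import *
np.set_printoptions(precision=4,suppress=True,linewidth=160)
def look(tag):
    o=env.observe();p,R=cur();M=R.as_matrix();print(p,o['q'],o['grip_width'],o['time_s'])
    im,d=viewer.get_image('wrist');cal=viewer.calibration('wrist');P=cloud(cal,d);L=(P-p)@M;save(tag+'.png',im)
    np.savez('pics/'+tag,P=P,L=L,d=d,im=im)
    for n,z in [('coarse_plate_centre',None),('seat',.046),('cover_hinge',.06),('cover_tab',None),('grater',0)]:
        print(n,[(round(x['conf'],2),np.round(x['pixel'],1).tolist(),onz(cal,x['pixel'],z) if z is not None else L[int(x['pixel'][1]),int(x['pixel'][0])]) for x in pinpoint('wrist',n)[:3]])
    # plate in hand (tool coords)
    m=(d>0)&(abs(L[...,1])<.03)&(L[...,2]>-.06)&(L[...,2]<-.02)&(abs(L[...,0])<.085)
    l=L[m];print('plate pts',m.sum(),np.percentile(l,[.5,50,99.5],axis=0))
    f=m&(abs(L[...,1])<.02);l=L[f];A=np.c_[l[:,0],l[:,1],np.ones(len(l))];print('plane z=ax+by+c',np.linalg.lstsq(A,l[:,2],rcond=None)[0])
    return p,R,im,d,cal,P,L
E
python3 - <<'E'
from look import *
p,R,im,d,cal,P,L=look('w7')
for lo,hi in [(.026,.034),(.042,.050),(.053,.062)]:
    m=(d>0)&(abs(P[...,0]-.528)<.09)&(abs(P[...,1]+.157)<.12)&(P[...,2]>lo)&(P[...,2]<hi)
    r=cv2.minAreaRect((P[m][:,:2]*1000).astype(np.float32));print(lo,m.sum(),r)
E
```

```text
[ 0.4991 -0.1709  0.3386] [-31.7395  16.145   60.3116  -0.0597 103.5768 -35.7769] 0.0596204399125626 19.3
coarse_plate_centre [(0.8, [314.7, 304.8], array([-0.0009, -0.0012, -0.0446]))]
seat [(0.83, [338.2, 181.7], array([ 0.529 , -0.1635,  0.046 ]))]
cover_hinge []
cover_tab []
grater [(0.81, [336.1, 179.7], array([ 0.529 , -0.1668,  0.    ]))]
plate pts 32419 [[-0.0507 -0.0298 -0.0555]
 [ 0.0103  0.0002 -0.0448]
 [ 0.056   0.0297 -0.0415]]
plane z=ax+by+c [-0.0071  0.0001 -0.0444]
0.026 361 ((523.5479125976562, -110.98336029052734), (94.78650665283203, 75.70458221435547), 3.0116019248962402)
0.042 1755 ((522.8840942382812, -89.46372985839844), (86.32083129882812, 57.547218322753906), 3.9472732543945312)
0.053 492 ((523.7156372070312, -99.64691162109375), (83.99898529052734, 46.58517837524414), 3.988471031188965)
```

```bash
python3 - <<'E'
from look import *
z=np.load('pics/w7.npz');im=z['im']
A=cv2.resize(im[100:270,250:440],None,fx=3.5,fy=3.5,interpolation=cv2.INTER_CUBIC);A=cv2.convertScaleAbs(A,alpha=1.5);print(A.shape)
for k in range(0,190,20): cv2.putText(A,str(250+k),(int(k*3.5),10),0,.35,(255,0,0),1)
for k in range(0,170,20): cv2.putText(A,str(100+k),(0,int(k*3.5)+4),0,.35,(255,0,0),1)
save('w7c.png',A)
E
```

```text
(595, 665, 3)
```

View pics/w7c.png

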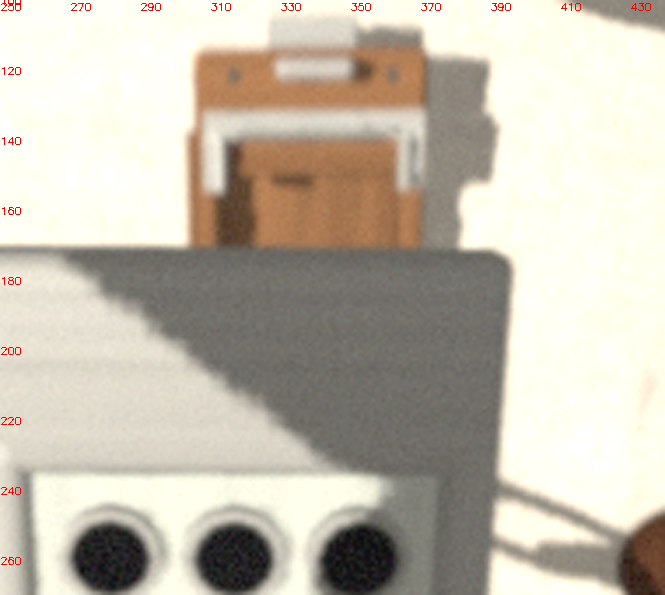

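The view shows the grater's catch end: the U-shaped stop with inner edges at columns 314 and 363, and its end band's inner edge at row 139.5. The held plate hides the rest. I'll convert these edges at seat level.

```bash
python3 - <<'E'
from look import *
cal=viewer.calibration('wrist')
X={k:onz(cal,px,z) for k,px,z in [('l',(314.3,150),.046),('r',(363.4,150),.046),('end',(340,139.5),.046),('ol',(308,140),.057),('or',(371.5,140),.057),('oend',(340,131),.057),('bl',(305.5,122),.046),('br',(371,122),.046),('bend',(330,114),.046)]}
for k in X: print(k,X[k])
print('width',np.linalg.norm(X['l']-X['r']),np.linalg.norm(X['ol']-X['or']),np.linalg.norm(X['bl']-X['br']))
a=np.radians(94);gx=np.array([np.cos(a),np.sin(a)])
for k1,k2 in [('l','r'),('ol','or'),('bl','br')]:
    m=(X[k1]+X[k2])/2; print('mid',m,'-> x at y=-.157',m[0]+(-.157-m[1])*np.cos(a)/np.sin(a))
print('seat from end',X['end'][:2]-.062*gx,' grater from bridge end',X['bend'][:2]-.095*gx)
# clouds of initial top/scene views: all grater-coloured points
z=np.load('pics/cl.npz');C=z['C'];q=C[:,:2]-[.528,-.157];al=q@gx;be=q@np.array([-gx[1],gx[0]])
for lo,hi in [(.05,.062),(.04,.05),(.024,.034)]:
    m=(C[:,2]>lo)&(C[:,2]<hi)&(abs(be)<.06)&(abs(al)<.12);h=np.histogram(al[m],np.arange(-.12,.121,.004));print(lo,'al',dict(zip(np.round(h[1][:-1]*1000).astype(int).tolist(),h[0].tolist())))
    print('be',np.percentile(be[m],[0,2,98,100]))
E
```

```text
l [ 0.4916 -0.1154  0.046 ]
r [ 0.558  -0.1107  0.046 ]
end [ 0.5251 -0.0993  0.046 ]
ol [ 0.4825 -0.1028  0.057 ]
or [ 0.5657 -0.0969  0.057 ]
oend [ 0.5234 -0.0885  0.057 ]
bl [ 0.4774 -0.0802  0.046 ]
br [ 0.5642 -0.0741  0.046 ]
bend [ 0.509  -0.0679  0.046 ]
width 0.06665768627305949 0.08350210530247755 0.08694475684687793
mid [ 0.5248 -0.1131  0.046 ] -> x at y=-.157 0.5278705981066767
mid [ 0.5241 -0.0998  0.057 ] -> x at y=-.157 0.5280946265386436
mid [ 0.5208 -0.0771  0.046 ] -> x at y=-.157 0.5263777314460143
seat from end [ 0.5294 -0.1612]  grater from bridge end [ 0.5157 -0.1627]
0.05 al {-120: 0, -116: 0, -112: 0, -108: 0, -104: 0, -100: 36, -96: 38, -92: 13, -88: 19, -84: 2, -80: 10, -76: 60, -72: 80, -68: 53, -64: 23, -60: 26, -56: 24, -52: 21, -48: 8, -44: 0, -40: 0, -36: 0, -32: 0, -28: 0, -24: 0, -20: 0, -16: 0, -12: 0, -8: 0, -4: 0, 0: 0, 4: 0, 8: 0, 12: 0, 16: 0, 20: 0, 24: 0, 28: 0, 32: 0, 36: 8, 40: 28, 44: 22, 48: 24, 52: 24, 56: 69, 60: 54, 64: 56, 68: 12, 72: 5, 76: 11, 80: 25, 84: 18, 88: 0, 92: 0, 96: 1, 100: 0, 104: 0, 108: 0, 112: 0, 116: 0}
be [-0.0462 -
[... 402 characters left out ...]
6, 64: 19, 68: 40, 72: 69, 76: 73, 80: 64, 84: 52, 88: 49, 92: 27, 96: 31, 100: 10, 104: 0, 108: 0, 112: 0, 116: 0}
be [-0.0464 -0.0417  0.0428  0.0456]
0.024 al {-120: 0, -116: 0, -112: 0, -108: 0, -104: 1, -100: 43, -96: 10, -92: 12, -88: 14, -84: 12, -80: 14, -76: 12, -72: 14, -68: 13, -64: 16, -60: 14, -56: 13, -52: 19, -48: 21, -44: 26, -40: 24, -36: 23, -32: 26, -28: 25, -24: 32, -20: 24, -16: 24, -12: 26, -8: 26, -4: 27, 0: 22, 4: 27, 8: 23, 12: 20, 16: 28, 20: 26, 24: 22, 28: 24, 32: 25, 36: 24, 40: 26, 44: 27, 48: 13, 52: 12, 56: 15, 60: 12, 64: 9, 68: 12, 72: 12, 76: 9, 80: 13, 84: 12, 88: 5, 92: 1, 96: 2, 100: 2, 104: 0, 108: 0, 112: 0, 116: 0}
be [-0.0482 -0.046   0.0484  0.0513]
```

```bash
python3 - <<'E'
from look import *
cal=viewer.calibration('wrist');p,R=cur();M=R.as_matrix()
z=np.load('pics/w7.npz');L=z['L']
cam=-np.array(cal['R']).T@cal['t'];
def onplate(px,zt=-.0444):
    r=M.T@(np.array(cal['R']).T@ray(cal,px));c=M.T@(cam-p);return c+r*(zt-c[2])/r[2]
for px in [(270,171),(320,171),(370,171.5),(391.5,220),(390,240),(252,240)]: print(px,onplate(px))
m=(abs(L[...,2]+.0444)<.004)&(abs(L[...,0]-.03)<.02);print('y range at plate level',np.percentile(L[...,1][m&(abs(L[...,1])<.05)],[.5,99.5]))
x0=onplate((330,171))[0]-.060;print('xoff',x0)
seat=np.array([.5282,-.1613]);T=pose(4,0)
for off in [np.array([x0,.0005])]:
    g=seat-T.as_matrix()[:2,:2]@off;print('TCP',g)
plan(p,R,[([g[0],g[1],.30],T,2,.03),([g[0],g[1],.045],T,7,.03),([g[0],g[1],.025],T,2,.03)])
E
```

```text
(270, 171) [ 0.0609 -0.0187 -0.0444]
(320, 171) [ 0.0609  0.0006 -0.0444]
(370, 171.5) [ 0.0607  0.0199 -0.0444]
(391.5, 220) [ 0.0414  0.0295 -0.0444]
(390, 240) [ 0.033   0.0294 -0.0444]
(252, 240) [ 0.0329 -0.0272 -0.0444]
y range at plate level [-0.0302  0.0303]
xoff 0.0008749973250760795
TCP [ 0.5278 -0.1622]
0.0023 0.0146 0.0192 -0.0004 0.0002 0 0.03; 0.0023 0.0146 0.0192 -0.0004 0.0002 0 0.03; 0 0 0.0364 0 0 0 0.03; 0 0 0.0364 0 0 0 0.03; 0 0 0.0364 0 0 0 0.03; 0 0 0.0364 0 0 0 0.03; 0 0 0.0364 0 0 0 0.03; 0 0 0.0364 0 0 0 0.03; 0 0 0.0364 0 0 0 0.03; 0 0 0.01 0 0 0 0.03; 0 0 0.01 0 0 0 0.03
```

Seat found at (0.528, −0.161), yaw 94°. The plate is level in the hand and offset about 1 mm. Descending to just above the lips.

Request:
move_arm(
  plan="0.0023 0.0146 0.0192 0 0 0 0.03; 0.0023 0.0146 0.0192 0 0 0 0.03; 0 0 0.0364 0 0 0 0.03; 0 0 0.0364 0 0 0 0.03; 0 0 0.0364 0 0 0 0.03; 0 0 0.0364 0 0 0 0.03; 0 0 0.0364 0 0 0 0.03; 0 0 0.0364 0 0 0 0.03; 0 0 0.0364 0 0 0 0.03; 0 0 0.01 0 0 0 0.03; 0 0 0.01 0 0 0 0.03; 0 0 0 0 0 0 0.03",
)

```text
time_s: 21.1
position: [0.5282, -0.1633, 0.026]
tool_rot: [[-0.069, 0.998, 0.0], [0.998, 0.069, -0.002], [-0.002, 0.0, -1.0]]
ft_force: [0.9, 0.9, -1.7]
grip_width: 0.0597
gripper_force: 69.0
```

```bash
python3 - <<'E'
from look import *
p,R,im,d,cal,P,L=look('w8')
o=env.observe();print(o['ft_force'],o['tool_rot'][0],o['tool_rot'][1])
# edge profile of depth along grater at mid col: world z vs row
for c in (300,320,340): print(c,[(r,round(float(P[r,c,1]),4),round(float(P[r,c,2]),3)) for r in range(130,215,5)])
E
```

```text
[ 0.5282 -0.1633  0.026 ] [-29.4169  32.6813  87.8225  -0.0756  59.4352 -33.3631] 0.059723898343081956 21.1
coarse_plate_centre [(0.71, [314.4, 307.2], array([ 0.0006, -0.0017, -0.0423]))]
seat []
cover_hinge []
cover_tab []
grater []
plate pts 40199 [[-0.046  -0.0297 -0.0539]
 [ 0.0279  0.0001 -0.0447]
 [ 0.0844  0.0295 -0.0202]]
plane z=ax+by+c [ 0.1395  0.0023 -0.0441]
[ 0.4189 -0.2    -1.8454] [-0.0692  0.9976  0.0008] [ 0.9976  0.0692 -0.0017]
300 [(130, -0.0879, 0.046), (135, -0.09, 0.048), (140, -0.092, 0.053), (145, -0.0941, 0.052), (150, -0.0961, 0.053), (155, -0.0979, 0.059), (160, -0.1003, 0.054), (165, -0.1032, 0.045), (170, -0.1032, 0.067), (175, -0.1046, 0.072), (180, -0.1066, 0.071), (185, -0.1083, 0.072), (190, -0.1103, 0.072), (195, -0.1123, 0.072), (200, -0.1144, 0.071), (205, -0.1164, 0.071), (210, -0.1182, 0.072)]
320 [(130, -0.0873, 0.048), (135, -0.0894, 0.048), (140, -0.0914, 0.053), (145, -0.0935, 0.054), (150, -0.0955, 0.054), (155, -0.0973, 0.059), (160, -0.0997, 0.054), (165, -0.1025, 0.047), (170, -0.1028, 0.066), (175, -0.1041, 0.071), (180, -0.1061, 0.07), (185, -0.1077, 0.073), (190, -0.1098, 0.072), (195, -0.1119, 0.071), (200, -0.1136, 0.072), (205, -0.116, 0.071), (210, -0.1177, 0.072)]
340 [(130, -0.0867, 0.046), (135, -0.0888, 0.046), (140, -0.0908, 0.053), (145, -0.0929, 0.053), (150, -0.095, 0.052), (155, -0.0968, 0.058), (160, -0.0991, 0.053), (165, -0.1018, 0.047), (170, -0.104, 0.047), (175, -0.1035, 0.072), (180, -0.1053, 0.072), (185, -0.1073, 0.072), (190, -0.1091, 0.072), (195, -0.1114, 0.071), (200, -0.1132, 0.071), (205, -0.1151, 0.072), (210, -0.1171, 0.072)]
```

```bash
python3 - <<'E'
from look import *
z=np.load('pics/w8.npz');P=z['P'];L=z['L']
for r in (180,200):
    print(r,'L',[(c,round(float(L[r,c,1]),4),round(float(P[r,c,2]),3)) for c in range(208,246,3)])
    print(r,'R',[(c,round(float(L[r,c,1]),4),round(float(P[r,c,2]),3)) for c in range(384,424,3)])
E
```

```text
180 L [(208, -0.0654, 0.001), (211, -0.0635, 0.001), (214, -0.0618, 0.001), (217, -0.0597, 0.001), (220, -0.0583, 0.0), (223, -0.0566, -0.0), (226, -0.0405, 0.053), (229, -0.0392, 0.053), (232, -0.0379, 0.053), (235, -0.0355, 0.057), (238, -0.0342, 0.058), (241, -0.0297, 0.072), (244, -0.0286, 0.072)]
180 R [(384, 0.0254, 0.072), (387, 0.0265, 0.072), (390, 0.0279, 0.071), (393, 0.0289, 0.072), (396, 0.0338, 0.056), (399, 0.0345, 0.059), (402, 0.036, 0.058), (405, 0.0388, 0.052), (408, 0.0399, 0.053), (411, 0.0414, 0.052), (414, 0.058, 0.0), (417, 0.0596, 0.001), (420, 0.0619, -0.001), (423, 0.0636, -0.0)]
200 L [(208, -0.0669, -0.001), (211, -0.0646, 0.001), (214, -0.0632, -0.001), (217, -0.061, 0.0), (220, -0.0591, 0.001), (223, -0.0576, -0.0), (226, -0.0415, 0.052), (229, -0.04, 0.052), (232, -0.0388, 0.052), (235, -0.036, 0.058), (238, -0.0349, 0.057), (241, -0.0303, 0.071), (244, -0.0287, 0.073)]
200 R [(384, 0.0258, 0.073), (387, 0.027, 0.072), (390, 0.0281, 0.073), (393, 0.0296, 0.071), (396, 0.0343, 0.057), (399, 0.0353, 0.058), (402, 0.0376, 0.054), (405, 0.0397, 0.051), (408, 0.0408, 0.052), (411, 0.0573, -0.0), (414, 0.0591, -0.0), (417, 0.0609, 0.0), (420, 0.0624, 0.001), (423, 0.0644, 0.001)]
```

Alignment is within about 0.5 mm laterally and lengthwise. Lowering into the seat.

Request:
move_arm(
  plan="0 0 0.004 0 0 0 0.03; 0 0 0.004 0 0 0 0.03; 0 0 0.004 0 0 0 0.03; 0 0 0.003 0 0 0 0.03; 0 0 0.001 0 0 0 0.03; 0 0 0 0 0 0 0.03",
)

```text
time_s: 22.15
position: [0.5284, -0.1635, 0.0096]
tool_rot: [[-0.069, 0.998, 0.001], [0.998, 0.069, -0.001], [-0.001, 0.001, -1.0]]
ft_force: [4.5, 0.8, -0.5]
grip_width: 0.0601
gripper_force: 69.1
```

Request:
move_arm(
  plan="0 0 0.001 0 0 0 0.03; 0 0 0.001 0 0 0 0.03; 0 0 0 0 0 0 0.03",
)

```text
time_s: 22.52
position: [0.5284, -0.1635, 0.009]
tool_rot: [[-0.069, 0.998, 0.002], [0.998, 0.069, -0.002], [-0.002, 0.001, -1.0]]
ft_force: [1.0, 3.5, 13.4]
grip_width: 0.0602
gripper_force: 70.6
```

Contact at the expected seat height. Release, rise, and check.

Request:
move_arm(
  plan="0 0 -0.0005 0 0 0 0.066; 0 0 0 0 0 0 0.078; 0 0 0 0 0 0 0.078; 0 0 0 0 0 0 0.078; 0 0 -0.01 0 0 0 0.078; 0 0 -0.03 0 0 0 0.078; 0 0 -0.04 0 0 0 0.078; 0 0 -0.05 0 0 0 0.078; 0 0 -0.05 0 0 0 0.078; 0 0 -0.05 0 0 0 0.03; 0 0 -0.05 0 0 0 0; 0 0 -0.04 0 0 0 0",
)

```text
time_s: 24.02
position: [0.5276, -0.1628, 0.331]
tool_rot: [[-0.069, 0.998, 0.002], [0.998, 0.069, -0.002], [-0.002, 0.002, -1.0]]
ft_force: [0.6, -0.3, -0.7]
grip_width: 0.0237
gripper_force: 0.0
```

```bash
python3 - <<'E'
from look import *
p,R,im,d,cal,P,L=look('w9')
gx=np.array([-.0698,.9976]);gy=np.array([-.9976,-.0698]);s=np.array([.5282,-.1613])
q=P[...,:2]-s;a=q@gx;b=q@gy;z=P[...,2]
m=(d>0)&(abs(a)<.055)&(abs(b)<.028)&(z>.04)&(z<.075)
A=np.c_[a[m],b[m],np.ones(m.sum())];print('plate plane',m.sum(),np.linalg.lstsq(A,z[m],rcond=None)[0])
for lo,hi in [(-.06,-.045),(-.045,-.02),(.02,.045),(.045,.058)]:
    for bl,bh in [(-.028,-.018),(.018,.028)]:
        k=(d>0)&(a>lo)&(a<hi)&(b>bl)&(b<bh)&(z>.03);print((lo,bl),k.sum(),np.median(z[k]) if k.any() else None)
# cover
k=(d>0)&(z>.08)&(abs(b)<.06)&(a<-.07)&(a>-.2);print('cover pts',k.sum(),P[k].min(0),P[k].max(0)) if k.any() else print('no cover in wrist view')
for c in ('scene','top'):
    im,d=viewer.get_image(c);cal=viewer.calibration(c);save(c+'9.png',im)
    for n in ('cover_tab','cover_hinge','seat','coarse_plate_centre'): print(c,n,[(round(x['conf'],2),np.round(x['pixel'],1).tolist()) for x in pinpoint(c,n)[:3]])
z=np.load('pics/cl.npz');C=z['C'];q=C[:,:2]-s;a=q@gx;b=q@gy
k=(C[:,2]>.07)&(abs(b)<.045)&(a<-.07)&(a>-.2);h=C[k,2];A=np.c_[h,np.ones(k.sum())];print('cover line a=kz+c',np.linalg.lstsq(A,a[k],rcond=None)[0],'zmax',np.sort(h)[-5:],'a at top',a[k][np.argsort(h)[-5:]],'b range',b[k].min(),b[k].max())
E
```

```text
[ 0.5276 -0.1628  0.331 ] [-29.3998  18.8602  57.5961  -0.0691 103.3882 -33.3834] 0.02365941698144267 24.025
coarse_plate_centre [(0.58, [314.1, 189.1], array([ 0.0014, -0.001 ,  0.2725]))]
seat []
cover_hinge [(0.8, [316.3, 251.4], array([ 0.5364, -0.2512,  0.06  ]))]
cover_tab [(0.61, [319.0, 360.3], array([-0.1343,  0.0035,  0.0913]))]
grater [(0.3, [494.3, 73.8], array([0.7701, 0.0088, 0.    ]))]
plate pts 1460 [[-0.0113 -0.0253 -0.0599]
 [ 0.0066  0.0111 -0.0516]
 [ 0.0108  0.0246 -0.0391]]
plane z=ax+by+c [-0.0267 -0.0156 -0.0506]
plate plane 3354 [-0.0008 -0.0023  0.0584]
(-0.06, -0.028) 74 0.05986644598241505
(-0.06, 0.018) 81 0.05943462787812377
(-0.045, -0.028) 141 0.058450263925105286
(-0.045, 0.018) 128 0.058787281180501416
(0.02, -0.028) 140 0.05871367768798185
(0.02, 0.018) 152 0.05860611176763823
(0.045, -0.028) 83 0.0591095441250467
(0.045, 0.018) 80 0.05894133815483156
cover pts 3613 [ 0.4976 -0.3017  0.08  ] [ 0.5777 -0.2475  0.2483]
scene cover_tab [(0.96, [165.3, 262.6]), (0.65, [490.4, 197.2]), (0.45, [488.9, 269.3])]
scene cover_hinge [(0.79, [452.5, 272.8]), (0.71, [224.2, 287.6])]
scene seat [(0.91, [196.8, 282.0]), (0.59, [411.0, 269.8])]
scene coarse_plate_centre [(0.63, [412.7, 270.5]), (0.52, [193.9, 211.2])]
top cover_tab [(0.88, [461.2, 265.9])]
top cover_hinge [(0.68, [426.9, 278.0])]
top seat [(0.77, [396.2, 268.7])]
top coarse_plate_centre [(0.86, [398.2, 271.2]), (0.65, [209.0, 198.2])]
cover line a=kz+c [-0.2775 -0.0678] zmax [0.2423 0.2425 0.2429 0.2433 0.244 ] a at top [-0.1391 -0.1378 -0.1372 -0.1383 -0.1386] b range -0.04385783653561351 0.04358399801279025
```

The plate plane is level (slopes under 0.003). I'll check its height against the lips and bridge in the same picture, and plan the cover sweep from behind.

```bash
cat > cover.py <<'E'
from h import *
gx=np.array([-.0698,.9976]);s0=np.array([.5282,-.1613]);TIP=.032
def W(aK,zK):  # tip +x corner at (a,z) -> TCP
    return [*(s0+gx*(aK-.011)),zK-TIP]
def K(th,rho,n=.002):
    t=np.radians(th);return -.086+rho*np.cos(t)-n*np.sin(t),.06+rho*np.sin(t)+n*np.cos(t)
E
python3 - <<'E'
from cover import *
np.set_printoptions(precision=4,suppress=True)
D=np.load('pics/w9.npz');P=D['P'];gy=np.array([-.9976,-.0698]);q=P[...,:2]-s0;a=q@gx;b=q@gy;z=P[...,2];ok=D['d']>0
for nm,m in [('lip side',(abs(abs(b)-.036)<.003)&(abs(abs(a)-.055)<.008)),('bridge end',(abs(a-.085)<.006)&(abs(abs(b)-.03)<.008)),('cloth',(abs(b-.09)<.02)&(abs(a)<.05)),('plate',(abs(a)<.055)&(abs(b)<.028)&(z>.05)),('plate +end',(abs(a-.05)<.006)&(abs(b)<.025)),('plate -end',(abs(a+.05)<.006)&(abs(b)<.025))]:
    k=ok&m;print(nm,k.sum(),np.percentile(z[k],[10,50,90]))
p,R=cur();T=pose(4,0)
print('A');plan(p,R,[(W(-.164,.363),T,4,0.),(W(-.164,.215),T,5,0.)])
print('B');w=[(W(-.115,.215),T,2,0.),(W(-.089,.215),T,2,0.)]+[(W(*K(th,r)),T,2,0.) for th,r in [(78,.156),(65,.158),(52,.162),(39,.165)]]
plan(np.array(W(-.164,.215)),T,w)
print('C');plan(np.array(W(*K(39,.165))),T,[(W(*K(th,r)),T,2,0.) for th,r in [(27,.168),(17,.172),(9,.175)]])
print(W(*K(39,.165)),W(*K(9,.175)),W(*K(4,.175)))
E
```

```text
lip side 229 [0.0309 0.0574 0.0624]
bridge end 241 [0.0499 0.0511 0.0521]
cloth 1753 [0.0031 0.0043 0.0055]
plate 33003 [0.0609 0.4497 0.4652]
plate +end 381 [0.0578 0.0591 0.0601]
plate -end 297 [0.0585 0.0596 0.0607]
A
-0.0433 0.0001 -0.0007 -0.0001 0.0003 -0.0001 0; -0.0433 0.0001 -0.0007 -0.0001 0.0003 -0.0001 0; -0.0433 0.0001 -0.0007 -0.0001 0.0003 -0.0001 0; -0.0433 0.0001 -0.0008 -0.0001 0.0003 -0.0001 0; 0 0 0.0296 0 0 0 0; 0 0 0.0296 0 0 0 0; 0 0 0.0296 0 0 0 0; 0 0 0.0296 0 0 0 0; 0 0 0.0296 0 0 0 0

B
0.0245 0 0 0 0 0 0; 0.0245 0 0 0 0 0 0; 0.013 0 0 0 0 0 0; 0.013 0 0 0 0 0 0; 0.0167 0 0.001 0 0 0 0; 0.0167 0 0.001 0 0 0 0; 0.0172 0 0.0045 0 0 0 0; 0.0172 0 0.0045 0 0 0 0; 0.0166 0 0.0076 0 0 0 0; 0.0166 0 0.0076 0 0 0 0; 0.0144 0 0.0117 0 0 0 0; 0.0144 0 0.0117 0 0 0 0

C
0.0109 0 0.0137 0 0 0 0; 0.0109 0 0.0137 0 0 0 0; 0.0076 0 0.0129 0 0 0 0; 0.0076 0 0.0129 0 0 0 0; 0.0043 0 0.0114 0 0 0 0; 0.0043 0 0.0114 0 0 0 0

[np.float64(0.5261080630884907), np.float64(-0.13140148620455938), np.float64(0.13339215644613714)] [np.float64(0.52292782517095), np.float64(-0.08594868754354912), np.float64(0.05735140806323066)] [np.float64(0.522795093129811), np.float64(-0.08405164622205417), np.float64(0.04220251100574157)]
```

Relative to the cloth (4 mm) and bridge (51 mm) readings, the plate top is 8 mm above the bridge, so it is home. Now the cover.

Request:
move_arm(
  plan="-0.0433 0 -0.0007 0 0 0 0; -0.0433 0 -0.0007 0 0 0 0; -0.0433 0 -0.0007 0 0 0 0; -0.0433 0 -0.0008 0 0 0 0; 0 0 0.0296 0 0 0 0; 0 0 0.0296 0 0 0 0; 0 0 0.0296 0 0 0 0; 0 0 0.0296 0 0 0 0; 0 0 0.0296 0 0 0 0; 0 0 0 0 0 0 0",
)

```text
time_s: 26.08
position: [0.5392, -0.3354, 0.1812]
tool_rot: [[-0.069, 0.998, -0.004], [0.998, 0.069, 0.002], [0.002, -0.003, -1.0]]
ft_force: [1.1, 0.6, 0.0]
grip_width: 0.0001
gripper_force: 0.0
```

```bash
python3 - <<'E'
from cover import *
np.set_printoptions(precision=4,suppress=True)
o=env.observe();p,R=cur();M=R.as_matrix();print(p,W(-.164,.215),o['grip_width'],o['ft_force'],o['time_s'])
for c in ('wrist','scene'):
    im,d=viewer.get_image(c);cal=viewer.calibration(c);P=cloud(cal,d);L=(P-p)@M
    m=(d>0)&(im.max(-1)<60)&(abs(L[...,0])<.02)&(abs(L[...,1])<.03)&(L[...,2]<.02)&(L[...,2]>-.09)
    print(c,m.sum(),np.sort(L[m][:,2])[-8:] if m.any() else '',np.percentile(L[m],[1,99],axis=0) if m.any() else '')
    q=P[...,:2]-s0;gy=np.array([-.9976,-.0698]);a=q@gx;b=q@gy
    k=(d>0)&(P[...,2]>.09)&(P[...,2]<.26)&(abs(b)<.045)&(a>-.145)&(a<-.08);A=np.c_[P[k][:,2],np.ones(k.sum())];print('cover',k.sum(),np.linalg.lstsq(A,a[k],rcond=None)[0] if k.sum()>9 else '')
E
```

```text
[ 0.5392 -0.3354  0.1812] [np.float64(0.540415), np.float64(-0.33588), 0.183] 9.561695799245258e-05 [1.1325 0.6467 0.0003] 26.075
wrist 6700 [-0.0401 -0.0401 -0.0399 -0.0398 -0.0393 -0.0392 -0.0392 -0.0391] [[-0.0092 -0.0292 -0.0899]
 [ 0.013   0.0292 -0.0436]]
cover 14015 [-0.2893 -0.0644]
scene 203 [-0.0404 -0.0404 -0.0399 -0.0394 -0.0392 -0.0386 -0.0385 -0.0305] [[-0.0141 -0.0295 -0.0881]
 [ 0.0064  0.0083 -0.0386]]
cover 359 [-0.274 -0.07 ]
```

Request:
move_arm(
  plan="0.0245 0 0 0 0 0 0; 0.0245 0 0 0 0 0 0; 0.013 0 0 0 0 0 0; 0.013 0 0 0 0 0 0; 0.0167 0 0.001 0 0 0 0; 0.0167 0 0.001 0 0 0 0; 0.0172 0 0.0045 0 0 0 0; 0.0172 0 0.0045 0 0 0 0; 0.0166 0 0.0076 0 0 0 0; 0.0166 0 0.0076 0 0 0 0; 0.0144 0 0.0117 0 0 0 0; 0.0144 0 0.0117 0 0 0 0",
)

```text
time_s: 27.68
position: [0.5256, -0.1308, 0.1324]
tool_rot: [[-0.069, 0.998, -0.0], [0.998, 0.069, -0.001], [-0.001, -0.0, -1.0]]
ft_force: [0.3, -0.8, 1.0]
grip_width: -0.0002
gripper_force: 0.1
```

Request:
move_arm(
  plan="0.0109 0 0.0137 0 0 0 0; 0.0109 0 0.0137 0 0 0 0; 0.0076 0 0.0129 0 0 0 0; 0.0076 0 0.0129 0 0 0 0; 0.0043 0 0.0114 0 0 0 0; 0 0 0 0 0 0 0",
)

```text
time_s: 28.42
position: [0.5225, -0.0903, 0.0678]
tool_rot: [[-0.069, 0.998, -0.002], [0.998, 0.069, -0.001], [-0.0, -0.002, -1.0]]
ft_force: [0.5, 0.2, 0.1]
grip_width: -0.0
gripper_force: 0.0
```

```bash
cat > cov.py <<'E'
from cover import *
np.set_printoptions(precision=4,suppress=True)
def cov():
    o=env.observe();p,R=cur();print(p,o['ft_force'],o['time_s'],'tip a',(p[:2]-s0)@gx,'tip z',p[2]+.032)
    for c in ('wrist','scene','top'):
        im,d=viewer.get_image(c);cal=viewer.calibration(c);P=cloud(cal,d);q=P[...,:2]-s0;gy=np.array([-.9976,-.0698]);a=q@gx;b=q@gy
        if c=='wrist': save('wc.png',im)
        k=(d>0)&(P[...,2]>.05)&(P[...,2]<.26)&(abs(abs(b)-.035)<.004)&(a>-.08)&(a<.1);k&=(im.max(-1).astype(int)-im.min(-1)<25)&(im.max(-1)>60)
        if k.sum()>9:
            h=np.digitize(a[k],np.arange(-.08,.11,.02));print(c,k.sum(),[(round(-.09+.02*i,2),round(float(np.median(P[k][h==i][:,2])),3)) for i in np.unique(h)])
E
python3 -c "from cov import *; cov()"
```

```text
[ 0.5225 -0.0903  0.0678] [0.4654 0.1921 0.0653] 28.425 tip a 0.07123023427462971 tip z 0.09977871505627439
wrist 2408 [(np.float64(0.03), 0.086), (np.float64(0.05), 0.089), (np.float64(0.07), 0.091), (np.float64(0.09), 0.155)]
scene 483 [(np.float64(-0.07), 0.063), (np.float64(-0.05), 0.056), (np.float64(-0.03), 0.071), (np.float64(-0.01), 0.075), (np.float64(0.01), 0.078), (np.float64(0.03), 0.082), (np.float64(0.05), 0.083), (np.float64(0.07), 0.09), (np.float64(0.09), 0.154)]
top 196 [(np.float64(-0.07), 0.065), (np.float64(-0.05), 0.068), (np.float64(-0.03), 0.073), (np.float64(-0.01), 0.076), (np.float64(0.01), 0.08), (np.float64(0.03), 0.084), (np.float64(0.05), 0.07)]
```

The cover is at about 0.2 rad. Shift over the tab's middle and press down.

Request:
move_arm(
  plan="0.005 0 -0.006 0 0 0 0; 0.015 0 0 0 0 0 0; 0 0 0.01 0 0 0 0; 0 0 0.01 0 0 0 0; 0 0 0.006 0 0 0 0; 0 0 0 0 0 0 0",
)

```text
time_s: 29.32
position: [0.5213, -0.0708, 0.0479]
tool_rot: [[-0.069, 0.998, -0.001], [0.998, 0.069, -0.001], [-0.001, -0.001, -1.0]]
ft_force: [-0.4, 0.6, -0.5]
grip_width: -0.0001
gripper_force: 0.0
```

Request:
move_arm(
  plan="0 0 0.003 0 0 0 0; 0 0 0.003 0 0 0 0; 0 0 0 0 0 0 0",
)

```text
time_s: 29.7
position: [0.5218, -0.0708, 0.0429]
tool_rot: [[-0.069, 0.998, 0.001], [0.998, 0.069, -0.001], [-0.001, 0.001, -1.0]]
ft_force: [-0.3, 1.3, 3.1]
grip_width: 0.0001
gripper_force: 1.3
```

Request:
move_arm(
  plan="0 0 0.002 0 0 0 0; 0 0 0.002 0 0 0 0; 0 0 0 0 0 0 0",
)

```text
time_s: 30.08
position: [0.5217, -0.0706, 0.0387]
tool_rot: [[-0.069, 0.998, 0.0], [0.998, 0.069, -0.001], [-0.001, 0.0, -1.0]]
ft_force: [0.6, 1.3, 1.8]
grip_width: -0.0003
gripper_force: 1.0
```

Request:
move_arm(
  plan="0 0 0.002 0 0 0 0; 0 0 0.002 0 0 0 0; 0 0 0 0 0 0 0",
)

```text
time_s: 30.45
position: [0.5213, -0.0708, 0.0342]
tool_rot: [[-0.069, 0.998, -0.001], [0.998, 0.069, -0.001], [-0.001, -0.001, -1.0]]
ft_force: [-0.5, -0.4, -0.1]
grip_width: -0.0
gripper_force: 0.0
```

Request:
move_arm(
  plan="0 0 0.002 0 0 0 0; 0 0 0.001 0 0 0 0; 0 0 0 0 0 0 0",
)

```text
time_s: 30.82
position: [0.5217, -0.0709, 0.0327]
tool_rot: [[-0.069, 0.998, 0.001], [0.998, 0.069, -0.002], [-0.002, 0.001, -1.0]]
ft_force: [-4.1, 0.8, 13.1]
grip_width: 0.0001
gripper_force: 6.3
```

```bash
python3 -c "from cov import *; cov()"
```

```text
[ 0.5217 -0.0709  0.0327] [-4.0756  0.814  13.1024] 30.825 tip a 0.09064617631982647 tip z 0.06466481915949479
wrist 669 [(np.float64(0.07), 0.062), (np.float64(0.09), 0.121)]
scene 469 [(np.float64(-0.07), 0.06), (np.float64(-0.05), 0.058), (np.float64(-0.03), 0.06), (np.float64(-0.01), 0.061), (np.float64(0.01), 0.061), (np.float64(0.03), 0.061), (np.float64(0.05), 0.06), (np.float64(0.07), 0.061), (np.float64(0.09), 0.241)]
top 229 [(np.float64(-0.07), 0.062), (np.float64(-0.05), 0.062), (np.float64(-0.03), 0.063), (np.float64(-0.01), 0.062), (np.float64(0.01), 0.063), (np.float64(0.03), 0.061), (np.float64(0.05), 0.061), (np.float64(0.07), 0.061)]
```

The cover reads flat (60–63 mm along its length). One more slight press, then lift away and check.

Request:
move_arm(
  plan="0 0 0.001 0 0 0 0; 0 0 0 0 0 0 0",
)

```text
time_s: 31.22
position: [0.5218, -0.0709, 0.0324]
tool_rot: [[-0.069, 0.998, 0.001], [0.998, 0.069, -0.002], [-0.002, 0.001, -1.0]]
ft_force: [-6.8, 3.0, 20.6]
grip_width: 0.0001
gripper_force: 10.2
```

Request:
move_arm(
  plan="0 0 -0.01 0 0 0 0; 0 0 -0.03 0 0 0 0; 0 0 -0.05 0 0 0 0; 0 0 -0.05 0 0 0 0; -0.02 -0.03 -0.05 0 0 0 0; -0.02 -0.04 -0.05 0 0 0 0; 0 0 0 0 0 0 0",
)

```text
time_s: 32.1
position: [0.4567, -0.1151, 0.2708]
tool_rot: [[-0.067, 0.998, 0.006], [0.998, 0.067, -0.005], [-0.005, 0.006, -1.0]]
ft_force: [0.1, -0.6, -0.3]
grip_width: 0.0001
gripper_force: 0.0
```

```bash
python3 - <<'E'
from cov import *
cov()
a,_=viewer.get_image('scene');b,_=viewer.get_image('top');w=cv2.imread('pics/wc.png')[...,::-1]
A=cv2.resize(a[160:320,180:540],(540,240),interpolation=cv2.INTER_CUBIC);B=cv2.resize(b[165:325,190:490],(540,288),interpolation=cv2.INTER_CUBIC);C=cv2.resize(w[0:480,160:400],(260,528))
save('final.png',np.hstack([np.vstack([A,B]),C]))
E
```

```text
[ 0.4567 -0.1151  0.2708] [ 0.1149 -0.5927 -0.2598] 32.1 tip a 0.05112170065160335 tip z 0.30275368030803973
wrist 1590 [(np.float64(-0.07), 0.059), (np.float64(-0.05), 0.06), (np.float64(-0.03), 0.06), (np.float64(-0.01), 0.06), (np.float64(0.01), 0.06), (np.float64(0.03), 0.06), (np.float64(0.05), 0.06), (np.float64(0.07), 0.06), (np.float64(0.09), 0.059)]
scene 427 [(np.float64(-0.07), 0.06), (np.float64(-0.05), 0.057), (np.float64(-0.03), 0.061), (np.float64(-0.01), 0.061), (np.float64(0.01), 0.061), (np.float64(0.03), 0.06), (np.float64(0.05), 0.06), (np.float64(0.07), 0.06), (np.float64(0.09), 0.06)]
top 102 [(np.float64(-0.07), 0.062), (np.float64(-0.05), 0.061), (np.float64(-0.03), 0.064), (np.float64(-0.01), 0.062), (np.float64(0.07), 0.062), (np.float64(0.09), 0.069)]
```

View pics/final.png

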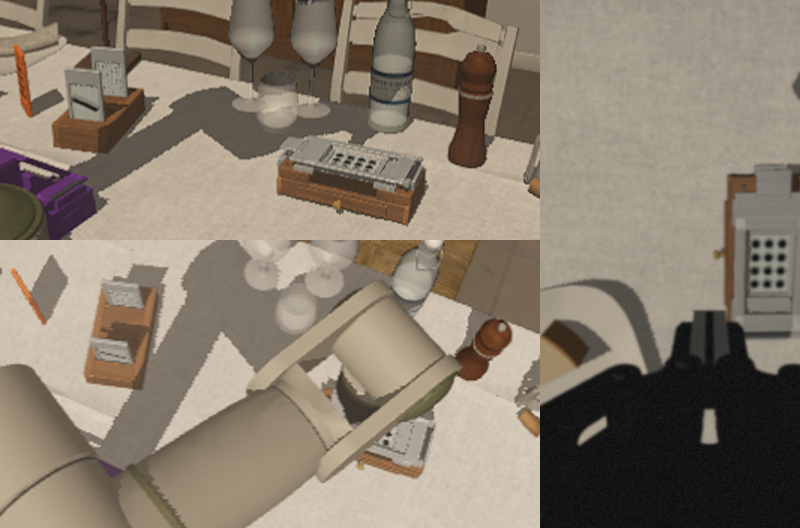

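The picture shows the cover flat over the coarse plate (scene crop (355,160)), level at 60 mm end to end after release. The other two plates are in the stand, and the glasses, bottle and mill are in place. Handing in.

```bash
python3 -c "
from rig import env
print(env.close_job())"
```

```text
the job is handed in; nothing more can be done
None
```

The job is handed in at about 32 s: the coarse plate was laid flat on the cloth, re-gripped across its long edges and seated level, and after I let go the cover measured flat end to end, so the catch appears to have snapped, with nothing else disturbed that I could see.

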